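# Put the crispbread away and screw the jar lid on its thread

### The arm

A 6-joint arm with a two-finger parallel gripper is mounted at the origin on the work surface. World frame = base frame: x ahead of the robot, y to its left, z up, the work surface at z = 0. Lengths are in m, angles in rad, forces in N, time in s.
With the tool pointing down it reaches from about 0.35 to 0.85 m from the base axis. Payload 8.1 kg.
Tool frame: the origin (TCP) lies on the centre line of the jaws, within the pads' length; the fingertips stand 8 mm ahead of it and the grasp point (between the pads) lies 11 mm behind it; z points along the fingers, y is the line along which they close (so a half turn about z gives the same grasp; the last joint's range is limited). The gripper opens to 85 mm and grips with 20 to 120 N. Pads are 22 mm wide; open, the fingers measure 114 mm over their backs; the gripper's body (76 mm by 85 mm) begins 54 mm behind the grasp point. The pads swing forward as they close: fully open they stand 13 mm farther back than shut.
Start: joints at [-1.271, 0.13, 1.488, -0, 1.523, -0.085], TCP at [0.225, -0.556, 0.239] pointing down, gripper open.
Joint ranges: [-2.96, 2.96], [-0.89, 2.26], [0.02, 2.5], [-1.34, 4.48], [0, 2.73], [-2.66, 2.66]. Speed limits (rad/s): [2.39, 2.39, 2.79, 3.14, 3.14, 3.14].

### API

Orientations are given as a rotation vector (axis times angle).
In Python, from plant import env gives the robot as it stands.
- The arm moves only by the tool step_arm, never from a script. Its argument "targets" is a list of rows, each a list of 3 entries, a list of its own where there are three numbers: the turn, a rotation vector about the tool's x, y, z in rad, then the shift along the tool's x, y, z in cm, then the finger opening in cm, from 0 to 8.54. A call has 1 to 12 rows; each row shifts and turns the commanded pose from where the row before left it, along the tool's axes as they then stand; what a row does not reach is not made up. A row lasts 1/12 s, in which the tool goes at most 41.7 mm and 7.16 degrees, less where a joint would pass 70% of its speed; a pose out of reach is approached as far as the arm can. A call is refused whole if a number of a shift passes 4.17 or a number of a turn 0.125, either way. A call with a gripper value outside its range is refused whole. The fingers move at their own pace and stop on an object; "grip_force" is the grip in N (left out, the last holds). Time passes only in rows, so rows that do not move let the fingers close. It gives the time, the measured TCP pose, the force, the opening and the grip force at its end, in the units of the state.
- env.get_state(): the state, without advancing time (a new reading comes with each control period).
- env.read_camera(name): name is "scene" or "top"; returns a dict with "color" (384x512x3 uint8, red, green, blue), "mtx" (3x3 intrinsics, pixels), "k1" (the pictures are not rectified: a ray, as slopes to the right and down, at radius r is drawn at 1 + k1 r^2 times it, then the intrinsics apply), "world_from_camera" (4x4, takes a point from camera to world coordinates). Camera axes: x right, y down, z forward; pixel columns grow to the right and rows downward; lengths in m; the calibration is good to about 2 mm. A picture is of the moment at which its call begins. There is no depth.
- env.hand_in(): hands the job in; it is judged then, once.
Trained networks look in the newest picture that a camera, given by its name, has taken for a name from the list of things; names that differ only in an ending like _2 or _b are one class to them, and where a whole thing is asked for, a point or a joint stands for the part that bears it (a point fixed in the world has none). Each returns a list of dicts, best first, with "score" (0 to 1); they miss things now and then, are a little off and sometimes report something else, mostly with a low value. They report only what shows in the picture. A call takes as long as a camera call. They do not tell look-alikes from the thing itself.
- env.cut_out(label, camera): "mask" (384x512 bool, what is visible of it) and "box" ([left, top, right, bottom] in pixels, round what is visible of it).
The state is a dict: "t": time; "joint_pos": joint angles; "joint_vel": joint speeds; "joint_efforts": joint torques, N m; "position": TCP position; "orientation": TCP orientation; "contact_force": force on the tool from outside, world axes, zero at the start; "ft_torque": the same for the moment, N m; "grip_width": finger opening in m; "grip_force": force on a finger pad.
Only numpy, scipy, OpenCV 4.12 (cv2) and the standard library are available. Lean on these libraries where they do the work, as an engineer would, in place of code of your own. Each camera call takes 0.05 s, during which the arm holds its last target. There are 200 camera calls.

### The job

Put the crispbread biscuits away so that they stay crisp: slide each one along its lane past the front edge of the board until you can take it by its sides, and put it in the glass jar without letting one fall on the counter. When all are in, set the steel lid level on the jar, turn it backward without forcing it until the start of the thread drops, then screw it forward fully home. Leave the mug, the creamer and the dripper where they stand.

Things in the scene. Friction and masses are not known exactly. Their poses are not given: they have to be found in the camera images.
- shelf_edge (a point): Middle of the front edge of the wooden cracker board, at the height of the lane floors, 90 mm above the counter; free space in front of and below it. x axis: horizontal, away from the edge along the lanes to the back; y: along the edge to the left; z up. The board (280 mm wide, 190 deep, 12 thick) lies flush with the front of a fixed grey metal bracket shelf 560 mm wide, top at 78 mm.
- lanes (a point): Point in the middle of the board, 77.5 mm behind shelf_edge, same axes. Five lanes 46 mm wide run along x, their middles at y = -108, -54, 0, +54 and +108 mm, parted by ribs 8 mm wide and 7 mm high. Open at the front edge, closed at the back.
- jar: Low, wide, straight glass jar, fixed in a round grey metal bracket plate (148 mm across, 3 mm thick) on the counter: it neither turns nor moves. Origin on its axis at counter height, z up. Mouth 112 mm inside, 120 outside; inside floor at 10 mm. Where round the neck the thread starts lie is not given: this yaw does not tell it, it must be felt.
- jar_mouth (a point): Centre of the jar's mouth at rim height, 75 mm above the counter. Outside the neck is a coarse right-handed thread, 130 mm across, with three starts 120 degrees apart; the lid sinks 8.5 mm per third of a turn (4 mm per rad). Play of the lid on the neck about 1.5 mm all round.
- jar_ride (a point): On the jar's axis, 68 mm up. The lid's origin is 63.5 to 68 mm up while its lugs ride on top of the threads: turned backward (anticlockwise from above) it climbs to 68, then drops 6 to 8 mm at the starts (lugs lying on a stop rib, also at 68, first step down up to 4.5). Turned forward before that it jams at an upright stop rib: do not force it. Pressing with about 5 N is enough.
- jar_drop (a point): On the jar's axis, 61 mm up. The lid's origin is 60 to 62 mm up, level, when its lugs have dropped into the thread starts, which give them 28 degrees of room to turn. A lid may land there at once. Only from there does turning forward (clockwise from above) screw it down.
- jar_home (a point): On the jar's axis, 55.5 mm up: where the lid's origin is when the lid is fully home, its top resting on the rim. Reached after 60 to 120 degrees forward from the drop; then it tightens within some 30 degrees more.
- lid: Round steel screw lid, 141 mm across, 200 g, skirt 18.5 mm high with three lugs inside, 120 degrees apart, flat top at 21.5 mm with a dark wooden bar on it. Origin: centre of the underside of the skirt; z up. Starts right way up on the counter.
- lid_bar (a point): Middle of the lid's bar, on the lid's axis, 35.5 mm above its origin. The bar is 76 mm long along this x axis, 14 mm thick along y and 28 mm high (from the lid's flat top, 14 mm below this point, to 14 mm above it).
- biscuit1: Thin brown crispbread biscuit, 90 mm long (its x), 40 mm wide (its y), 5 mm thick, 16 g; origin: middle of its underside. Starts flat in the rightmost (y = -108 mm) lane, its length along the lane, its middle 65 to 90 mm behind the front edge. None if absent in this run. Longer than the gripper opens.
- biscuit2: Thin brown crispbread biscuit, 90 mm long (its x), 40 mm wide (its y), 5 mm thick, 16 g; origin: middle of its underside. Starts flat in the y = -54 mm lane, its length along the lane, its middle 65 to 90 mm behind the front edge. None if absent in this run. With less than 45 mm past the edge it stays balanced and can be held by its two long sides.
- biscuit3: Thin brown crispbread biscuit, 90 mm long (its x), 40 mm wide (its y), 5 mm thick, 16 g; origin: middle of its underside. Starts flat in the middle (y = 0) lane, its length along the lane, its middle 65 to 90 mm behind the front edge. None if absent in this run. Pressed from above with closed fingertips (about 5 N) it is drawn along the lane: fingers grip it better than the board does.
- biscuit4: Thin brown crispbread biscuit, 90 mm long (its x), 40 mm wide (its y), 5 mm thick, 16 g; origin: middle of its underside. Starts flat in the y = +54 mm lane, its length along the lane, its middle 65 to 90 mm behind the front edge. None if absent in this run. Its sides are 3 mm from the ribs, which are 2 mm higher than it: no room for fingers inside the lane.
- biscuit5: Thin brown crispbread biscuit, 90 mm long (its x), 40 mm wide (its y), 5 mm thick, 16 g; origin: middle of its underside. Starts flat in the leftmost (y = +108 mm) lane, its length along the lane, its middle 65 to 90 mm behind the front edge. None if absent in this run. 
- mug: Teal ceramic mug, 76 mm across, 85 mm high, standing at one end of the bracket shelf (its top 78 mm above the counter); origin at the middle of its underside. Leave it alone.
- creamer: Small glass creamer with a steel cap, 60 mm across, 80 mm high, standing at the other end of the bracket shelf; origin at the middle of its underside. Leave it alone.
- dripper: Clear plastic coffee dripper cone, 112 mm across at the top, 85 mm high, on the counter at the left; origin at the middle of its underside. Leave it alone.
Mind the look-alikes: they are no part of the job. Leave any blue or green look-alike of the biscuit3 alone.

How it is judged:
On the way, in this order (a step that is already met when the one before it is completed fails the run):
1. all biscuits lie in the jar (horizontal distance between each of biscuit1, biscuit2, biscuit3, biscuit4, biscuit5 and jar below 0.05 m and z of biscuit1 in the frame of jar between 0.004 and 0.058 m and z of biscuit2 in the frame of jar between 0.004 and 0.058 m and z of biscuit3 in the frame of jar between 0.004 and 0.058 m and z of biscuit4 in the frame of jar between 0.004 and 0.058 m and z of biscuit5 in the frame of jar between 0.004 and 0.058 m), for 0.2 s.
2. the lid, level on the neck, has dropped into the thread starts and begins to sink (horizontal distance between lid and jar below 0.005 m and angle between lid's own z axis and vertical below 0.04 rad and z of lid in the frame of jar between 0.0535 and 0.0605 m), for 0.1 s.
At the end, for the whole second after the job is handed in: Every biscuit of this run is inside the jar (middle within 50 mm of its axis, below the rim), and the lid is screwed home on it: level within 0.04 rad, centred within 5 mm, its origin no more than 1.3 mm above the home height of 55.5 mm, at rest (all of step 1 and horizontal distance between lid and jar below 0.005 m and angle between lid's own z axis and vertical below 0.04 rad and z of lid in the frame of jar between 0.053 and 0.0568 m and linear speed of lid below 0.02 m/s); the robot touches nothing.
It fails at once if a biscuit fell on the counter ((height (world z) of biscuit1 below 0.03 m and horizontal distance between biscuit1 and jar above 0.075 m) or (height (world z) of biscuit2 below 0.03 m and horizontal distance between biscuit2 and jar above 0.075 m) or (height (world z) of biscuit3 below 0.03 m and horizontal distance between biscuit3 and jar above 0.075 m) or (height (world z) of biscuit4 below 0.03 m and horizontal distance between biscuit4 and jar above 0.075 m) or (height (world z) of biscuit5 below 0.03 m and horizontal distance between biscuit5 and jar above 0.075 m)).
It fails at once if the lid was forced down on the jar (over 80 N) before the thread had dropped (contact force between lid and jar above 80 N and z of lid in the frame of jar above 0.0625 m).
It fails at once if the mug was disturbed (distance of mug from where it was at the start of the episode above 0.03 m or angle between mug's own z axis and vertical above 0.4 rad).
It fails at once if the creamer was disturbed (distance of creamer from where it was at the start of the episode above 0.03 m or angle between creamer's own z axis and vertical above 0.4 rad).
It fails at once if the dripper was disturbed (distance of dripper from where it was at the start of the episode above 0.03 m or angle between dripper's own z axis and vertical above 0.4 rad).
Of biscuit1, biscuit2, biscuit3, biscuit4, biscuit5 only 3 to 5 are there at a start; the rules pass over those that are not, and their reading is None.
At some moment in a run one of lid may be knocked a few centimetres aside while the robot is not near it.
It also fails if it takes over 210 s, if anything falls off the work surface, if the arm or the gripper's body presses on something with over 40 N, if the wrist force passes 120 N, or if a joint passes its speed limit or range.

## Working session

There is one attempt and no reset: what is moved stays moved. The work goes in short steps, Python scripts to look and compute and a tool call to move; the robot and the scene stay as the last step left them, time stands still between calls to the robot, and variables do not carry over. Pictures are saved under pics/ and viewed, at most 14 in all, crops included, and the job is handed in when it is done.

Besides the shell and the picture viewer there is one more tool, called after "Emit:" as name(argument=value, ...), one argument or row to a line, values as JSON. step_arm: Moves the arm, as the interface text tells. Its arguments: {"type":"object","properties":{"targets":{"type":"array"},"grip_force":{"type":"number"}},"required":["targets"]}

```bash
mkdir -p pics; cat > h.py <<'E'
import numpy as np, cv2
from plant import env
from scipy.spatial.transform import Rotation as R
def cam(n):
    return env.read_camera(n)
def save(c,f): cv2.imwrite('pics/'+f,cv2.cvtColor(c['color'],cv2.COLOR_RGB2BGR))
def ray(c,uv):
    uv=np.atleast_2d(np.array(uv,float)); K=np.array(c['mtx']);T=np.array(c['world_from_camera'])
    d=np.c_[(uv[:,0]-K[0,2])/K[0,0],(uv[:,1]-K[1,2])/K[1,1]]
    s=d.copy()
    for _ in range(20): s=d/(1+c['k1']*(s**2).sum(1,keepdims=True))
    return T[:3,3], np.c_[s,np.ones(len(s))]@T[:3,:3].T
def onz(c,uv,z):
    o,d=ray(c,uv); return o+d*((z-o[2])/d[:,2])[:,None]
def proj(c,P):
    P=np.atleast_2d(P);K=np.array(c['mtx']);T=np.array(c['world_from_camera'])
    q=(P-T[:3,3])@T[:3,:3]; s=q[:,:2]/q[:,2:]; s=s*(1+c['k1']*(s**2).sum(1,keepdims=True))
    return s@K[:2,:2].T+K[:2,2]
def st():
    s=env.get_state(); M=R.from_rotvec(s['orientation']).as_matrix()
    print('t',round(s['t'],2),'pos',np.round(s['position'],4),'F',np.round(s['contact_force'],1),'w',round(s['grip_width'],4),'gf',round(s['grip_force'],1),'q',np.round(s['joint_pos'],2)); print(np.round(M,3)); return s,M
E
python3 - <<'E'
from h import *
st()
for n in ('top','scene'):
    c=cam(n); save(c,n+'0.png'); print(n,np.round(c['world_from_camera'],3).tolist(),np.round(c['mtx'],1).tolist(),c['k1'])
    for l in ['biscuit3','shelf_edge','jar','lid','lid_bar','mug','creamer','dripper']:
        try:
            for d in env.cut_out(l,n):
                v,u=np.nonzero(d['mask']); print(l,round(d['score'],2),np.round(d['box']),round(u.mean(),1),round(v.mean(),1),len(u))
        except Exception as e: print(l,e)
E
```

```text
t 0.0 pos [ 0.2251 -0.5556  0.2382] F [-0.7 -0.2  0.2] w 0.0852 gf 0.0 q [-1.27  0.13  1.49 -0.    1.52 -0.09]
[[ 0.927  0.375 -0.001]
 [ 0.375 -0.927  0.002]
 [ 0.    -0.002 -1.   ]]
top [[0.026, -0.997, 0.067, 0.473], [-0.999, -0.027, -0.021, 0.104], [0.023, -0.066, -0.998, 1.217], [0.0, 0.0, 0.0, 1.0]] [[361.6, 0.0, 262.0], [0.0, 361.6, 193.2], [0.0, 0.0, 1.0]] -0.09870534252724181
biscuit3 0.79 [300. 152. 311. 179.] 304.7 165.2 345
biscuit3 0.78 [227. 102. 255. 119.] 241.8 110.0 308
biscuit3 0.71 [267. 153. 279. 180.] 270.1 164.4 356
biscuit3 0.7 [280. 150. 297. 176.] 287.3 161.5 329
biscuit3 0.57 [142. 197. 159. 223.] 147.8 209.8 247
shelf_edge 0.9 [202. 126. 373. 186.] 288.3 156.6 8699
jar 0.9 [335. 209. 386. 255.] 358.5 231.5 1603
lid 0.83 [193. 208. 232. 252.] 208.8 228.3 1362
lid 0.69 [332. 208. 384. 254.] 358.7 231.3 1629
lid 0.24 [299. 153. 312. 181.] 305.0 165.5 316
lid_bar 0.94 [187. 205. 233. 250.] 208.8 228.4 1420
mug 0.82 [198. 140. 235. 169.] 219.8 153.6 650
creamer 0.78 [350. 146. 369. 164.] 356.0 155.5 323
dripper 0.69 [133. 142. 170. 177.] 152.7 160.9 1050
scene [
[... 366 characters left out ...]
 [136. 150. 161. 164.] 146.7 158.0 236
biscuit3 0.74 [214. 226. 230. 255.] 219.6 238.5 398
biscuit3 0.5 [220. 188. 250. 201.] 233.5 195.1 287
biscuit3 0.5 [361. 175. 380. 198.] 370.5 186.3 222
shelf_edge 0.79 [137. 203. 348. 299.] 232.5 250.5 9976
shelf_edge 0.24 [126. 175. 177. 222.] 152.9 199.8 1856
jar 0.87 [130. 172. 175. 225.] 153.0 200.1 1829
jar 0.23 [286. 164. 327. 201.] 306.3 181.0 1291
lid 0.68 [288. 163. 324. 202.] 305.9 180.6 1231
lid_bar 0.89 [284. 159. 327. 200.] 306.4 180.9 1339
mug 0.57 [297. 206. 340. 246.] 313.6 225.0 960
creamer 0.79 [150. 241. 172. 269.] 161.2 254.4 500
dripper 0.68 [361. 200. 404. 244.] 381.7 222.1 1393
dripper 0.64 [130. 180. 178. 224.] 153.4 200.0 1781
```

```bash
cd pics; python3 -c "
import cv2
for n in('top0','scene0'):
    cv2.imwrite(n+'b.png',cv2.resize(cv2.imread(n+'.png'),(800,600),interpolation=2))"
```

```text
(no output)
```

View pics/top0b.png

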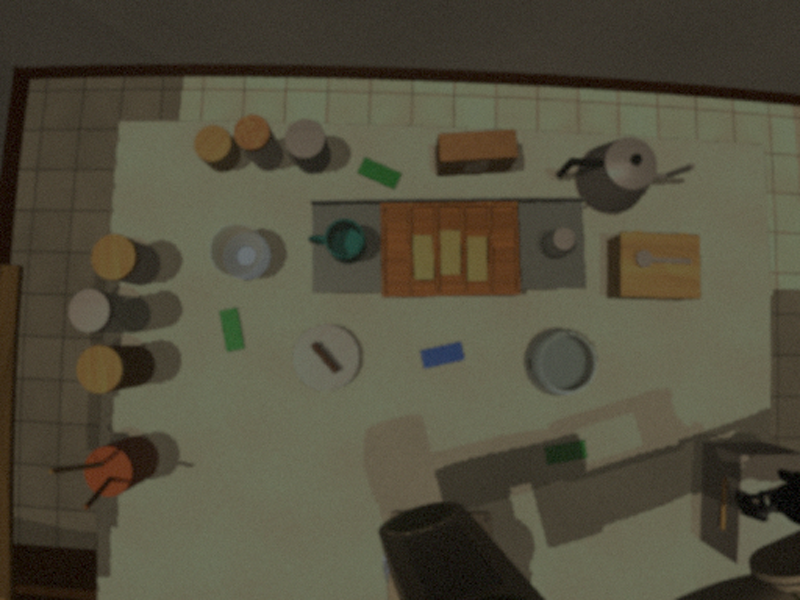

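View pics/scene0b.png

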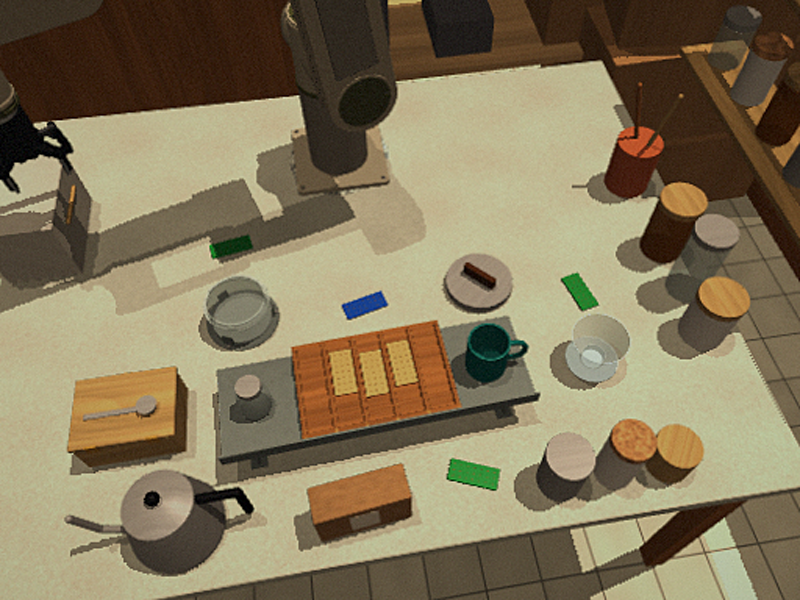

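The top view shows biscuits in three lanes (800-px columns 423, 450 and 477, the middle three lanes). The jar is at (561,360), the lid with its bar at (327,357), and the look-alikes are blue and green.

```bash
cat > m.py <<'E'
from h import *
from scipy.optimize import least_squares
def circ(r,z,n=60):
    a=np.linspace(0,2*np.pi,n,endpoint=False); return np.c_[r*np.cos(a),r*np.sin(a),0*a+z]
def box(x0,x1,y0,y1,z): return np.array([[x,y,zz] for x in(x0,x1) for y in (y0,y1) for zz in z])
def sil(c,P):
    m=np.zeros((384*4,512*4),np.uint8); cv2.fillConvexPoly(m,cv2.convexHull(((proj(c,P)+.5)*4).astype(np.int32)),1)
    M=cv2.moments(m,True); return np.array([M['m10']/M['m00'],M['m01']/M['m00']])/4-.5+.125, M['m00']/16
def masks(c,n,l,near=None):
    best=None
    for d in env.cut_out(l,n):
        v,u=np.nonzero(d['mask']); ce=np.array([u.mean(),v.mean()])
        if near is None or np.hypot(*(ce-near))<25: return d['mask'],ce
    return None,None
def rect(c,msk,z):
    v,u=np.nonzero(msk); p=onz(c,np.c_[u,v],z)[:,:2]
    (cx,cy),(w,h),a=cv2.minAreaRect((p*1000).astype(np.float32)); a=np.deg2rad(a)
    if w<h: w,h=h,w; a+=np.pi/2
    return np.array([cx,cy]),w,h,np.rad2deg((a+np.pi/2)%np.pi-np.pi/2)
def lidjar(c,n,l,guess,P):
    m,_=masks(c,n,l,proj(c,[*guess,.03])[0])
    if m is None: print(n,l,'none');return None
    h=cv2.convexHull(np.argwhere(m)[:,::-1].astype(np.int32)); q=np.zeros(m.shape,np.uint8); cv2.fillConvexPoly(q,h,1)
    v,u=np.nonzero(q); ce=np.array([u.mean(),v.mean()])
    x=np.array(guess,float)
    for _ in range(6):
        s,A=sil(c,P+[*x,0]); o=onz(c,[s,ce],.03); x+=(o[1]-o[0])[:2]
    print(n,l,np.round(x,4),'area',q.sum(),round(A)); return x
JP=np.r_[circ(.074,0),circ(.074,.003),circ(.060,.075)]
LP=np.r_[circ(.0705,0),circ(.0705,.0215)]
def comp(b,mn):
    n,l,s,ce=cv2.connectedComponentsWithStats(b.astype(np.uint8)); return [(l==i) for i in range(1,n) if s[i,4]>=mn]
def biscs(c,z=.095):
    hsv=cv2.cvtColor(c['color'],cv2.COLOR_RGB2HSV); out=[]
    x=c['color'].astype(int)
    return hsv
E
python3 - <<'E'
from m import *
for n in('top','scene'):
    c=cam(n); hsv=cv2.cvtColor(cv2.medianBlur(c['color'],3),cv2.COLOR_RGB2HSV)
    g=lambda u,v:hsv[v,u]
    J=onz(c,[358,231] if n=='top' else [153,200],.04)[0,:2]; L=onz(c,[209,228] if n=='top' else [306,181],.01)[0,:2]
    lidjar(c,n,'jar',J,JP); lidjar(c,n,'lid',L,LP)
    ce=(288,160) if n=='top' else (240,238)
    print('biscuit hsv',g(*ce),'board',g(255,140) if n=='top' else g(205,255),'bar',g(209,228) if n=='top' else g(306,176))
    for d in env.cut_out('biscuit3',n):
        p=rect(c,d['mask'],.095); v,u=np.nonzero(d['mask']); print('  ',np.round(p[0],1),np.round(p[1:],1),hsv[d['mask']].mean(0).round())
    w=hsv[...,0]; br=(w<14)&(hsv[...,1]>120)
    lab=[k for k in comp(br,400)]
    for k in lab:
        r=rect(c,k,.095)
        if r[1]>200: print('board',np.round(r[0],1),np.round(r[1:],1))
E
```

```text
top jar [ 0.4349 -0.2481] area 1627 1595
top lid none
biscuit hsv [ 23 126 103] board [ 13 172  89] bar [17 90 51]
   [810.7 148.7] [79.6 39.1 64.5] [ 56. 128.  79.]
   [653.1   4.2] [92.1 44.2  1.2] [ 22. 132. 100.]
   [443.2  14.1] [ 84.6  40.  -77.3] [106. 102.  89.]
   [637.3  55.7] [88.5 40.8  1.4] [ 23. 125. 101.]
   [483.9 433. ] [81.5 35.2 13.9] [ 56. 118.  90.]
   [640.5 -52.7] [89.  37.9  1. ] [ 22. 129. 101.]
   [ 256.9 -239.5] [ 84.1  40.5 -85.1] [ 49. 103.  47.]
   [662.7   1.1] [552.2 202.3 -87.7] [ 20. 108.  80.]
board [759.7 936.4] [304.9  38.5   0.4]
board [659.1   1.2] [276.1 188.7 -87.5]
scene jar [ 0.4301 -0.2496] area 1864 1839
scene lid [0.4291 0.2507] area 1371 1326
biscuit hsv [ 20 150 192] board [ 12 189 169] bar [ 12 182  28]
   [503.3   3.3] [ 83.4  41.1 -77.5] [107. 183. 140.]
   [ 313.8 -249.6] [ 76.8  41.  -75.4] [ 61. 183.  52.]
   [866.2 137.4] [77.7 35.1 66.5] [ 62. 170. 141.]
   [640.7 -53.9] [90.5 39.1  1.5] [ 20. 153. 189.]
   [639.  54.] [91.4 41.3  3.6] [ 20. 153. 186.]
   [544.6 418.8] [83.3 39.3 14.7] [ 61. 177. 127.]
   [652.2   1.6] [93.7 41.9  0.9] [ 20. 154. 186.]
board [-366.3 -441.5] [734.9 467.8 -89.9]
board [-11.9 727.9] [720.8 494.2 -11.2]
board [-142.3 1156.3] [228.9 103.4 -42.7]
board [ 113.  1049.1] [290.7  82.9 -37.4]
board [433.7 866.1] [302.2  42.2   0. ]
board [658.3  -1.9] [283.1 185.7 -87.1]
```

Emit:
step_arm(
  targets=[
    [[0,0,0.113],[0,0,0],0],
    [[0,0,0.113],[0,0,0],0],
    [[0,0,0.113],[0,0,0],0],
    [[0,0,0],[2.62,-2.83,0],0],
    [[0,0,0],[2.62,-2.83,0],0],
    [[0,0,0],[2.62,-2.83,0],0],
    [[0,0,0],[2.62,-2.83,0],0],
    [[0,0,0],[2.62,-2.83,0],0],
    [[0,0,0],[2.62,-2.83,0],0],
    [[0,0,0],[2.62,-2.83,0],0],
    [[0,0,0],[2.62,-2.83,0],0],
    [[0,0,0],[2.62,-2.83,0],0],
  ],
  grip_force=20,
)

```text
t: 2.3
position: [0.4501, -0.2893, 0.2395]
orientation: [3.14, 0.072, 0.001]
contact_force: [-0.6, -1.0, -0.0]
grip_width: 0.0
grip_force: 0.0
```

Emit:
step_arm(
  targets=[
    [[0,0,0],[2.62,-2.83,0],0],
    [[0,0,0],[2.62,-2.83,0],0],
    [[0,0,0],[2.62,-2.83,0],0],
    [[0,0,0],[2.62,-2.83,0],0],
    [[0,0,0],[2.62,-2.83,1.0],0],
    [[0,0,0],[2.62,-2.83,2.0],0],
    [[0,0,0],[2.62,-2.83,2.0],0],
    [[0,0,0],[2.62,-2.83,2.0],0],
    [[0,0,0],[0,0,1.5],0],
    [[0,0,0],[0,0,0],0],
  ],
)

```text
t: 3.13
position: [0.6434, -0.0563, 0.1516]
orientation: [-3.139, -0.077, 0.011]
contact_force: [-1.6, -0.4, 0.1]
grip_width: 0.0
grip_force: 0.0
```

```bash
cat >> h.py <<'E'
def to(x,y,z=None,yaw=None):
    s,M=st(); p=np.array(s['position']); d=np.array([x,y,p[2] if z is None else z])-p
    print('shift cm',np.round(M.T@d*100,2),'yaw deg',round(np.rad2deg(np.arctan2(M[1,0],M[0,0])),2))
E
python3 -c "
from h import *
to(.6486,-.054,.108)"
```

```text
t 3.13 pos [ 0.6434 -0.0563  0.1516] F [-1.6 -0.4  0.1] w 0.0 gf 0.0 q [-0.17  0.31  1.44  0.    1.4   1.36]
[[ 0.999  0.049 -0.007]
 [ 0.049 -0.999  0.001]
 [-0.007 -0.002 -1.   ]]
shift cm [ 0.56 -0.19  4.36] yaw deg 2.81
```

Emit:
step_arm(
  targets=[
    [[0,0,0],[0.5,-0.2,2],0],
    [[0,0,0],[0,0,2],0],
    [[0,0,0],[0,0,0.4],0],
    [[0,0,0],[0,0,0.2],0],
    [[0,0,0],[0,0,0],0],
  ],
)

```text
t: 3.55
position: [0.6499, -0.0574, 0.1116]
orientation: [3.141, 0.07, 0.0]
contact_force: [-0.6, -0.2, 0.4]
grip_width: -0.0001
grip_force: 0.0
```

Emit:
step_arm(
  targets=[
    [[0,0,0],[0,0,0.2],0],
    [[0,0,0],[0,0,0],0],
  ],
)

```text
t: 3.72
position: [0.6508, -0.0571, 0.1104]
orientation: [3.14, 0.071, 0.004]
contact_force: [-0.6, 0.5, 0.2]
grip_width: 0.0
grip_force: 0.0
```

Emit:
step_arm(
  targets=[
    [[0,0,0],[0,-0.2,0.4],0],
    [[0,0,0],[0,0,0.2],0],
    [[0,0,0],[0,0,0],0],
    [[0,0,0],[0,0,0],0],
  ],
)

```text
t: 4.05
position: [0.6502, -0.0544, 0.1031]
orientation: [3.141, 0.072, 0.001]
contact_force: [0.3, -0.1, 3.0]
grip_width: 0.0
grip_force: 0.9
```

Emit:
step_arm(
  targets=[
    [[0,0,0],[0,0,0.1],0],
    [[0,0,0],[0,0,0.0],0],
    [[0,0,0],[0,0,0],0],
  ],
)

```text
t: 4.3
position: [0.6503, -0.0544, 0.1031]
orientation: [3.141, 0.072, 0.001]
contact_force: [-3.9, 1.1, 8.7]
grip_width: 0.0002
grip_force: 4.4
```

Emit:
step_arm(
  targets=[
    [[0,0,0],[-0.3,0,0],0],
    [[0,0,0],[-0.6,0,0],0],
    [[0,0,0],[-0.7,0,0],0],
    [[0,0,0],[-0.7,0,0],0],
    [[0,0,0],[-0.6,0,0],0],
    [[0,0,0],[-0.3,0,0],0],
    [[0,0,0],[0,0,0],0],
  ],
)

```text
t: 4.88
position: [0.6183, -0.0562, 0.1031]
orientation: [3.14, 0.072, 0.004]
contact_force: [-0.7, 1.1, 8.5]
grip_width: -0.0001
grip_force: 3.7
```

```bash
cat >> m.py <<'E'
def bis():
    for n in ('scene','top'):
        c=cam(n); hsv=cv2.cvtColor(cv2.medianBlur(c['color'],3),cv2.COLOR_RGB2HSV)
        for d in env.cut_out('biscuit3',n):
            h=hsv[d['mask']].mean(0)
            if h[0]<35: p=rect(c,d['mask'],.095); print(n,np.round(p[0],1),np.round(p[1:],1))
    return c
E
python3 -c "
from m import *
st(); bis()"
```

```text
t 4.88 pos [ 0.6183 -0.0562  0.1031] F [-0.7  1.1  8.5] w -0.0001 gf 3.7 q [-0.17  0.28  1.57 -0.    1.29  1.35]
[[ 0.999  0.046  0.002]
 [ 0.046 -0.999 -0.   ]
 [ 0.002  0.001 -1.   ]]
scene [637.6  54.2] [93.3 42.5  0.5]
scene [6.518e+02 5.000e-01] [91.4 40.7  1.9]
scene [630.5 -56.4] [53.1 42.6  1.7]
top [638.8  57.3] [91.6 37.7  1.4]
top [ 431.4 -235.2] [134.9 119.4 -62.7]
top [651.5   4.6] [90.6 36.4 -3.2]
top [579.2 -66.3] [28.3 12.6  0.9]
```

Emit:
step_arm(
  targets=[
    [[0,0,0],[-0.3,0,0],0],
    [[0,0,0],[-0.6,0,0],0],
    [[0,0,0],[-0.7,0,0],0],
    [[0,0,0],[-0.7,0,0],0],
    [[0,0,0],[-0.7,0,0],0],
    [[0,0,0],[-0.4,0,0],0],
    [[0,0,0],[-0.3,0,0],0],
    [[0,0,0],[0,0,0],0],
    [[0,0,0],[0,0,-1],0],
    [[0,0,0],[0,0,-4],0],
    [[0,0,0],[-4,0,0],6],
    [[0,0,0],[0,0,0],6],
  ],
)

```text
t: 6.08
position: [0.5358, -0.0592, 0.1518]
orientation: [-3.14, -0.072, 0.007]
contact_force: [-2.2, -0.7, -2.1]
grip_width: 0.0236
grip_force: 0.0
```

```bash
python3 -c "
from m import *
st(); bis()
c=cam('scene'); i=cv2.cvtColor(c['color'],4)[150:290,140:340]; cv2.imwrite('pics/s1.png',cv2.resize(i,None,fx=3.5,fy=3.5,interpolation=2))"
```

```text
t 6.08 pos [ 0.5358 -0.0592  0.1518] F [-2.2 -0.7 -2.1] w 0.0236 gf 0.0 q [-0.2   0.03  1.76 -0.    1.36  1.32]
[[ 0.999  0.046 -0.004]
 [ 0.046 -0.999  0.   ]
 [-0.004 -0.    -1.   ]]
scene [571.9 -59. ] [92.8 42.4  1.7]
scene [6.504e+02 4.000e-01] [91.8 41.3  3. ]
scene [638.7  53.6] [90.6 40.2  3. ]
top [638.8  55.9] [85.3 40.7  1.6]
top [651.5   4.2] [88.9 37.8  1.2]
top [594.2 -39.3] [34.7  9.4  1. ]
```

View pics/s1.png

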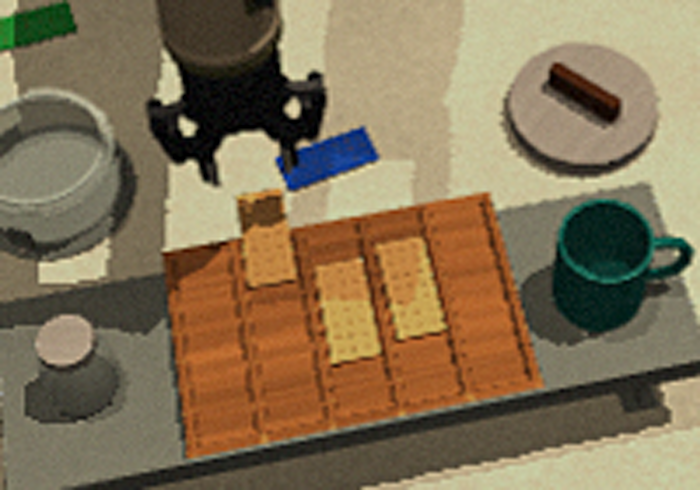

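The crop shows biscuit2 sticking out about 40 mm past the edge (crop 262,195), still balanced. Next is the grasp by its sides.

```bash
python3 -c "
from m import *
to(.545,-.060,.087)"
```

```text
t 6.33 pos [ 0.5416 -0.0596  0.152 ] F [ 0.7 -0.4 -0.1] w 0.0592 gf 0.0 q [-0.2   0.04  1.75  0.    1.36  1.32]
[[ 0.999  0.046  0.   ]
 [ 0.046 -0.999 -0.   ]
 [ 0.     0.    -1.   ]]
shift cm [0.34 0.06 6.5 ] yaw deg 2.62
```

Emit:
step_arm(
  targets=[
    [[0,0,0],[0.9,0.1,2],6.5],
    [[0,0,0],[0,0,0],6.5],
    [[0,0,0],[0,0,0],6.5],
    [[0,0,0],[0,0,0],6.5],
  ],
)

```text
t: 6.67
position: [0.5501, -0.06, 0.1317]
orientation: [-3.141, -0.072, 0.002]
contact_force: [0.7, 0.1, -0.6]
grip_width: 0.0651
grip_force: 0.0
```

```bash
python3 -c "
from m import *
to(.545,-.060,.087)"
```

```text
t 6.67 pos [ 0.5501 -0.06    0.1317] F [ 0.7  0.1 -0.6] w 0.0651 gf 0.0 q [-0.2   0.08  1.74 -0.    1.32  1.32]
[[ 0.999  0.046 -0.001]
 [ 0.046 -0.999  0.   ]
 [-0.001 -0.    -1.   ]]
shift cm [-0.5  -0.03  4.47] yaw deg 2.63
```

Emit:
step_arm(
  targets=[
    [[0,0,0],[-0.5,0,0.5],6.5],
    [[0,0,0],[0,0,1.5],6.5],
    [[0,0,0],[0,0,1.5],6.5],
    [[0,0,0],[0,0,1.0],6],
    [[0,0,0],[0,0,0],6],
    [[0,0,0],[0,0,0],5],
    [[0,0,0],[0,0,0],3.5],
    [[0,0,0],[0,0,0],3.5],
    [[0,0,0],[0,0,0],3.5],
    [[0,0,0],[0,0,0],3.5],
  ],
)

```text
t: 7.5
position: [0.5457, -0.0605, 0.0876]
orientation: [3.14, 0.072, 0.002]
contact_force: [0.4, -0.2, 1.0]
grip_width: 0.0395
grip_force: 20.8
```

```bash
python3 -c "
from m import *
st()"
```

```text
t 7.5 pos [ 0.5457 -0.0605  0.0876] F [ 0.4 -0.2  1. ] w 0.0395 gf 20.8 q [-0.2   0.12  1.79 -0.    1.23  1.32]
[[ 0.999  0.046  0.002]
 [ 0.046 -0.999 -0.   ]
 [ 0.001  0.    -1.   ]]
```

Emit:
step_arm(
  targets=[
    [[0,0,0],[0,0,-1],3.5],
    [[0,0,0],[0,0,-3],3.5],
    [[0,0,0],[0,0,-3],3.5],
    [[0,0,0],[-1,1.2,-1],3.5],
    [[0,0,0],[-2.1,2.6,0],3.5],
    [[0,0,0],[-2.1,2.6,0],3.5],
    [[0,0,0],[-2.1,2.6,0],3.5],
    [[0,0,0],[-2.1,2.6,0],3.5],
    [[0,0,0],[-2.1,2.6,0],3.5],
    [[0,0,0],[-2.1,2.6,0],3.5],
    [[0,0,0],[-1.1,1.5,0],3.5],
    [[0,0,0],[0,0,0],3.5],
  ],
)

```text
t: 8.5
position: [0.4048, -0.2528, 0.1678]
orientation: [3.139, 0.066, 0.0]
contact_force: [0.2, -1.2, 0.2]
grip_width: 0.0393
grip_force: 20.8
```

```bash
cat >> m.py <<'E'
def jar2():
    # rim ellipse points & mask fit, both cameras
    for n in('top','scene'):
        c=cam(n); lidjar(c,n,'jar',(.4325,-.249),JP)
E
python3 -c "
from m import *
to(.4065,-.2502,.165); bis()
for n in('top','scene'):
    c=cam(n); p=proj(c,[.4325,-.249,.04])[0].astype(int); i=cv2.cvtColor(c['color'],4)
    for r,z,col in((.06,.075,(0,0,255)),(.074,.003,(0,255,0))):
        for q in proj(c,circ(r,z,40)+[.4325,-.249,0]): 
            pass
    P=np.r_[proj(c,circ(.060,.075,48)+[.4325,-.249,0]),proj(c,circ(.074,.003,48)+[.4325,-.249,0])]
    k=5; o=p-48; j=cv2.resize(i[o[1]:o[1]+96,o[0]:o[0]+96],None,fx=k,fy=k,interpolation=2)
    for q in P: cv2.circle(j,tuple(((q-o+.5)*k).astype(int)),1,(0,0,255),-1)
    a=j if n=='top' else np.hstack([a,j])
cv2.imwrite('pics/j1.png',cv2.resize(a,(800,400)))"
```

```text
t 8.5 pos [ 0.4048 -0.2528  0.1678] F [ 0.2 -1.2  0.2] w 0.0393 gf 20.8 q [-0.66 -0.16  1.91 -0.    1.39  0.86]
[[ 0.999  0.042  0.   ]
 [ 0.042 -0.999 -0.002]
 [ 0.     0.002 -1.   ]]
shift cm [ 0.18 -0.25  0.28] yaw deg 2.42
scene [ 6.51e+02 -5.00e-01] [92.  42.2  3.6]
scene [ 368.6 -272.4] [100.9  42.9   4.6]
scene [639.3  54.3] [90.6 40.3  3. ]
top [651.5   5.8] [88.9 41.   1.2]
top [637.3  57.3] [88.5 37.7  1.4]
top [ 449.5 -273.3] [66.1 42.   0.7]
```

View pics/j1.png

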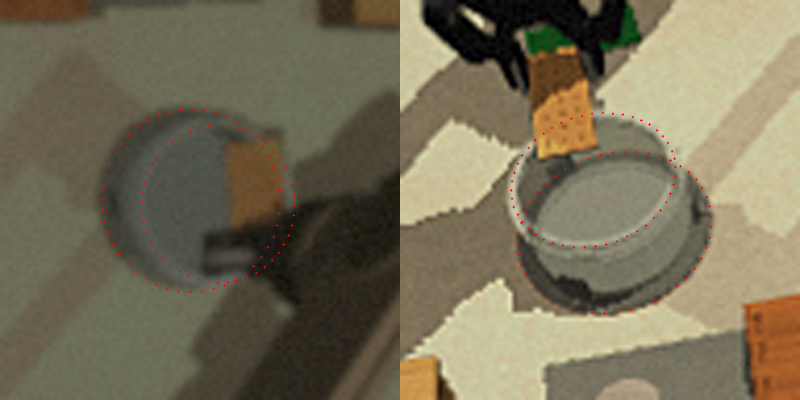

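The overlay matches the jar in the scene view within about a pixel, with its axis near (0.4325, -0.249). The gripper holds the biscuit over the mouth, so I'm lowering it.

Emit:
step_arm(
  targets=[
    [[0,0,0],[0.2,-0.2,2],3.5],
    [[0,0,0],[0,0,3],3.5],
    [[0,0,0],[0,0,0],3.5],
    [[0,0,0],[0,0,0],3.5],
  ],
)

```text
t: 9.13
position: [0.4075, -0.246, 0.1153]
orientation: [-3.138, -0.074, 0.006]
contact_force: [-0.4, 0.8, 0.8]
grip_width: 0.0396
grip_force: 20.8
```

```bash
python3 -c "
from m import *
to(.4065,-.2502,.046)"
```

```text
t 9.13 pos [ 0.4075 -0.246   0.1153] F [-0.4  0.8  0.8] w 0.0396 gf 20.8 q [-0.65 -0.11  1.96  0.    1.29  0.87]
[[ 0.999  0.047 -0.004]
 [ 0.047 -0.999  0.003]
 [-0.004 -0.003 -1.   ]]
shift cm [-0.1   0.43  6.93] yaw deg 2.7
```

Emit:
step_arm(
  targets=[
    [[0,0,0],[-0.1,0.35,0],3.5],
    [[0,0,0],[0,0,2],3.5],
    [[0,0,0],[0,0,2],3.5],
    [[0,0,0],[0,0,2],3.5],
    [[0,0,0],[0,0,0.9],3.5],
    [[0,0,0],[0,0,0],3.5],
    [[0,0,0],[0,0,0],3.5],
  ],
)

```text
t: 9.72
position: [0.4082, -0.2517, 0.0489]
orientation: [3.14, 0.072, 0.001]
contact_force: [-0.1, -0.3, -0.5]
grip_width: 0.0395
grip_force: 20.8
```

Emit:
step_arm(
  targets=[
    [[0,0,0],[0,0,0],4.7],
    [[0,0,0],[0,0,0],4.7],
    [[0,0,0],[0,0,0],4.7],
    [[0,0,0],[0,0,0],4.7],
  ],
)

```text
t: 10.05
position: [0.4082, -0.2517, 0.0487]
orientation: [3.14, 0.072, 0.002]
contact_force: [-0.8, 0.0, 0.6]
grip_width: 0.0472
grip_force: 0.0
```

Emit:
step_arm(
  targets=[
    [[0,0,0],[0,0,-2],4.7],
    [[0,0,0],[0,0,-4],4.7],
    [[0,0,0],[0,0,-4],4.7],
    [[0,0,0],[1,-2,-2],3],
    [[0,0,0],[2,-3.2,0],0],
    [[0,0,0],[2,-3.2,0],0],
    [[0,0,0],[2,-3.2,0],0],
    [[0,0,0],[2,-3.2,0],0],
    [[0,0,0],[2,-3.2,0],0],
    [[0,0,0],[0,0,0],0],
    [[0,0,0],[0,0,0],0],
  ],
)

```text
t: 10.97
position: [0.5099, -0.0646, 0.168]
orientation: [3.141, 0.078, 0.0]
contact_force: [-0.5, -0.2, -0.6]
grip_width: 0.0004
grip_force: 0.0
```

```bash
python3 -c "
from m import *
to(.660,.002,.108); bis()
c=cam('scene'); i=cv2.cvtColor(c['color'],4)[150:260,100:260]; cv2.imwrite('pics/s2.png',cv2.resize(i,None,fx=4,fy=4,interpolation=2))"
```

```text
t 10.97 pos [ 0.5099 -0.0646  0.168 ] F [-0.5 -0.2 -0.6] w 0.0004 gf 0.0 q [-0.23 -0.06  1.81 -0.    1.39  1.3 ]
[[ 0.999  0.05   0.   ]
 [ 0.05  -0.999 -0.   ]
 [ 0.     0.    -1.   ]]
shift cm [15.32 -5.91  6.  ] yaw deg 2.85
scene [650.6   1.3] [93.9 41.3  3.4]
scene [639.3  55.2] [92.2 42.4  4. ]
scene [ 474.8 -239.1] [52.6 35.7  9.6]
scene [ 475.2 -239.3] [172.7 132.6  23.2]
top [651.5   4.2] [88.9 37.9  1.2]
top [637.2  57.3] [88.5 37.7  1.4]
```

View pics/s2.png

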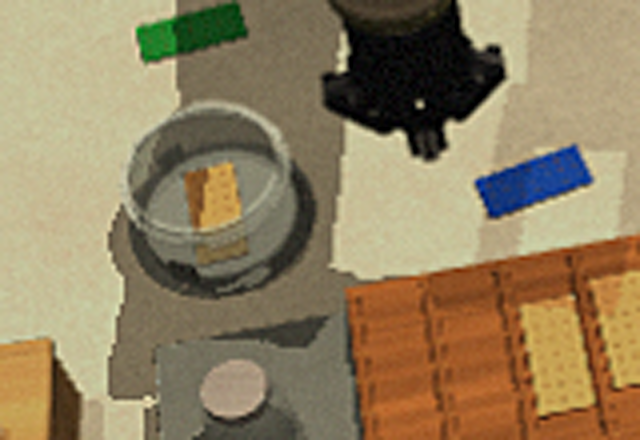

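Biscuit2 lies inside the jar (crop 215,205). Next is biscuit3.

Emit:
step_arm(
  targets=[
    [[0,0,0],[3,-1.1,0],0],
    [[0,0,0],[3,-1.1,0],0],
    [[0,0,0],[3,-1.1,0],0],
    [[0,0,0],[3,-1.1,1],0],
    [[0,0,0],[2.2,-1.0,2],0],
    [[0,0,0],[0.6,-0.3,1],0],
    [[0,0,0],[0,0,1],0],
    [[0,0,0],[0,0,0],0],
    [[0,0,0],[0,0,0],0],
    [[0,0,0],[0,0,0],0],
  ],
)

```text
t: 12.05
position: [0.6542, -0.0038, 0.1188]
orientation: [3.141, 0.07, 0.001]
contact_force: [-0.5, 0.3, 0.3]
grip_width: 0.0003
grip_force: 0.0
```

```bash
python3 -c "
from m import *
to(.659,.000,.103)"
```

```text
t 12.05 pos [ 0.6542 -0.0038  0.1188] F [-0.5  0.3  0.3] w 0.0003 gf 0.0 q [-0.08  0.35  1.45 -0.    1.34  1.44]
[[ 0.999  0.045  0.001]
 [ 0.045 -0.999 -0.   ]
 [ 0.001  0.    -1.   ]]
shift cm [ 0.5  -0.36  1.58] yaw deg 2.56
```

Emit:
step_arm(
  targets=[
    [[0,0,0],[0.5,-0.3,0.8],0],
    [[0,0,0],[0,0,0.5],0],
    [[0,0,0],[0,0,0.3],0],
    [[0,0,0],[0,0,0],0],
    [[0,0,0],[0,0,0.1],0],
    [[0,0,0],[0,0,0],0],
    [[0,0,0],[0,0,0],0],
  ],
)

```text
t: 12.63
position: [0.6598, 0.0004, 0.1031]
orientation: [3.141, 0.072, 0.002]
contact_force: [-6.4, -0.5, 13.1]
grip_width: 0.0004
grip_force: 7.0
```

Emit:
step_arm(
  targets=[
    [[0,0,0],[-0.3,0,-0.06],0],
    [[0,0,0],[-0.7,0,0],0],
    [[0,0,0],[-0.8,0,0],0],
    [[0,0,0],[-0.8,0,0],0],
    [[0,0,0],[-0.8,0,0],0],
    [[0,0,0],[-0.8,0,0],0],
    [[0,0,0],[-0.8,0,0],0],
    [[0,0,0],[-0.8,0,0],0],
    [[0,0,0],[-0.8,0,0],0],
    [[0,0,0],[-0.8,0,0],0],
    [[0,0,0],[-0.4,0,0],0],
    [[0,0,0],[0,0,0],0],
  ],
)

```text
t: 13.63
position: [0.5821, -0.0033, 0.1031]
orientation: [3.14, 0.072, 0.006]
contact_force: [-0.1, 0.5, 9.3]
grip_width: -0.0003
grip_force: 4.6
```

```bash
python3 -c "
from m import *
st();bis()"
```

```text
t 13.63 pos [ 0.5821 -0.0033  0.1031] F [-0.1  0.5  9.3] w -0.0003 gf 4.6 q [-0.09  0.18  1.68 -0.    1.27  1.43]
[[ 0.999  0.046  0.004]
 [ 0.046 -0.999 -0.   ]
 [ 0.004  0.001 -1.   ]]
scene [639.6  54.7] [91.2 40.9  2.9]
scene [596.5  -3.4] [47.1 39.   2. ]
scene [ 473.9 -237.7] [52.6 37.3  6.8]
top [ 440.7 -223.8] [81.3 38.4  1.3]
top [637.2  60.4] [88.5 31.4  1.4]
```

Emit:
step_arm(
  targets=[
    [[0,0,0],[-0.3,0,0],0],
    [[0,0,0],[0,0,0],0],
    [[0,0,0],[0,0,-1],0],
    [[0,0,0],[0,0,-3],0],
    [[0,0,0],[-3,0,0],6.5],
    [[0,0,0],[0,0,0],6.5],
    [[0,0,0],[0,0,0],6.5],
    [[0,0,0],[0,0,0],6.5],
    [[0,0,0],[0,0,0],6.5],
  ],
)

```text
t: 14.58
position: [0.5489, -0.0046, 0.1414]
orientation: [3.141, 0.072, 0.0]
contact_force: [0.5, 0.7, 0.0]
grip_width: 0.0606
grip_force: 0.0
```

```bash
python3 -c "
from m import *
to(.544,-.005,.087);bis()"
```

```text
t 14.58 pos [ 0.5489 -0.0046  0.1414] F [0.5 0.7 0. ] w 0.0606 gf 0.0 q [-0.1   0.06  1.74  0.    1.34  1.42]
[[ 0.999  0.046  0.   ]
 [ 0.046 -0.999 -0.   ]
 [ 0.     0.    -1.   ]]
shift cm [-0.49  0.01  5.44] yaw deg 2.62
scene [571.   -3.2] [91.7 38.6  1.3]
scene [641.8  54.1] [92.8 41.1  4. ]
scene [ 475.5 -236.9] [52.6 37.2  9.5]
top [638.8  57.3] [85.4 37.7  1.4]
top [ 440.1 -224.9] [87.6 38.3  4.5]
```

Emit:
step_arm(
  targets=[
    [[0,0,0],[-0.5,0,0.5],6.5],
    [[0,0,0],[0,0,1.5],6.5],
    [[0,0,0],[0,0,1.5],6.5],
    [[0,0,0],[0,0,1.5],6],
    [[0,0,0],[0,0,0.4],6],
    [[0,0,0],[0,0,0],5],
    [[0,0,0],[0,0,0],3.5],
    [[0,0,0],[0,0,0],3.5],
    [[0,0,0],[0,0,0],3.5],
    [[0,0,0],[0,0,0],3.5],
  ],
)

```text
t: 15.62
position: [0.5442, -0.0049, 0.0884]
orientation: [3.141, 0.072, 0.003]
contact_force: [-0.0, -0.4, -0.5]
grip_width: 0.0387
grip_force: 22.3
```

Emit:
step_arm(
  targets=[
    [[0,0,0],[0,0,-1],3.5],
    [[0,0,0],[0,0,-3],3.5],
    [[0,0,0],[0,0,-3],3.5],
    [[0,0,0],[-1,1.6,-1],3.5],
    [[0,0,0],[-2.1,3.3,0],3.5],
    [[0,0,0],[-2.1,3.3,0],3.5],
    [[0,0,0],[-2.1,3.3,0],3.5],
    [[0,0,0],[-2.1,3.3,0],3.5],
    [[0,0,0],[-2.1,3.3,0],3.5],
    [[0,0,0],[-2.1,3.3,0],3.5],
    [[0,0,0],[-1.4,2.5,0],3.5],
    [[0,0,0],[0,0,0],3.5],
  ],
)

```text
t: 16.62
position: [0.4025, -0.2549, 0.1688]
orientation: [3.138, 0.065, 0.001]
contact_force: [-0.6, 0.7, 0.2]
grip_width: 0.0395
grip_force: 22.3
```

Emit:
step_arm(
  targets=[
    [[0,0,0],[0,0,2],3.5],
    [[0,0,0],[0,0,2],3.5],
    [[0,0,0],[0,0,0],3.5],
    [[0,0,0],[0,0,0],3.5],
    [[0,0,0],[0,0,0],3.5],
  ],
)

```text
t: 17.03
position: [0.4052, -0.2505, 0.1287]
orientation: [3.14, 0.073, 0.001]
contact_force: [0.4, -0.1, -0.1]
grip_width: 0.0394
grip_force: 22.3
```

```bash
python3 -c "
from m import *
to(.4055,-.2503,.049)
for n in('top','scene'):
    c=cam(n); lidjar(c,n,'lid',(.43,.25),LP)"
```

```text
t 17.03 pos [ 0.4052 -0.2505  0.1287] F [ 0.4 -0.1 -0.1] w 0.0394 gf 22.3 q [-0.66 -0.13  1.95  0.    1.32  0.86]
[[ 0.999  0.046  0.001]
 [ 0.046 -0.999 -0.001]
 [ 0.001  0.001 -1.   ]]
shift cm [ 0.02 -0.02  7.97] yaw deg 2.66
top lid [0.4319 0.2521] area 1410 1470
scene lid [0.431  0.2508] area 1294 1326
```

Position is exact, so I'll lower and release, then go to biscuit4.

Emit:
step_arm(
  targets=[
    [[0,0,0],[0,0,2],3.5],
    [[0,0,0],[0,0,2],3.5],
    [[0,0,0],[0,0,2.5],3.5],
    [[0,0,0],[0,0,1.3],3.5],
    [[0,0,0],[0,0,0],3.5],
    [[0,0,0],[0,0,0],3.5],
    [[0,0,0],[0,0,0],4.7],
    [[0,0,0],[0,0,0],4.7],
    [[0,0,0],[0,0,0],4.7],
    [[0,0,0],[0,0,0],4.7],
  ],
)

```text
t: 18.07
position: [0.4053, -0.251, 0.0505]
orientation: [3.139, 0.072, 0.002]
contact_force: [0.1, -0.2, 0.2]
grip_width: 0.047
grip_force: 0.0
```

Emit:
step_arm(
  targets=[
    [[0,0,0],[0,0,-2],4.7],
    [[0,0,0],[0,0,-4],4.7],
    [[0,0,0],[0,0,-4],4.7],
    [[0,0,0],[1,-2,-2],3],
    [[0,0,0],[2,-3.2,0],0],
    [[0,0,0],[2,-3.2,0],0],
    [[0,0,0],[2,-3.2,0],0],
    [[0,0,0],[2.5,-3.2,0],0],
    [[0,0,0],[2.5,-3.2,0],0],
    [[0,0,0],[2.5,-3.2,0],0],
    [[0,0,0],[2.5,-3.2,0],0],
    [[0,0,0],[2.5,-3.2,0],0],
  ],
)

```text
t: 19.07
position: [0.5879, 0.0361, 0.17]
orientation: [3.141, 0.072, 0.002]
contact_force: [0.5, -0.6, -0.4]
grip_width: 0.0003
grip_force: 0.0
```

```bash
python3 -c "
from m import *
to(.6475,.0535,.103); bis()"
```

```text
t 19.07 pos [0.5879 0.0361 0.17  ] F [ 0.5 -0.6 -0.4] w 0.0003 gf 0.0 q [-0.03  0.14  1.6  -0.    1.4   1.5 ]
[[ 0.999  0.046  0.001]
 [ 0.046 -0.999 -0.   ]
 [ 0.001  0.    -1.   ]]
shift cm [ 6.03 -1.46  6.7 ] yaw deg 2.63
scene [638.7  54.6] [90.6 41.   3. ]
scene [ 471.8 -236.6] [56.7 37.7  5.7]
top [ 437.7 -225.8] [88.  40.   3.9]
```

Emit:
step_arm(
  targets=[
    [[0,0,0],[2.5,-0.7,0],0],
    [[0,0,0],[2.5,-0.3,2],0],
    [[0,0,0],[0.5,0,2],0],
    [[0,0,0],[0,0,1],0],
    [[0,0,0],[0,0,0],0],
    [[0,0,0],[0,0,0],0],
    [[0,0,0],[0,0,0],0],
  ],
)

```text
t: 19.85
position: [0.6412, 0.046, 0.1208]
orientation: [3.141, 0.071, 0.002]
contact_force: [0.3, -0.8, -0.7]
grip_width: 0.0001
grip_force: 0.0
```

```bash
python3 -c "
from m import *
to(.6465,.0535,.103)"
```

```text
t 19.85 pos [0.6412 0.046  0.1208] F [ 0.3 -0.8 -0.7] w 0.0001 gf 0.0 q [-0.01  0.32  1.49 -0.    1.33  1.52]
[[ 0.999  0.045  0.001]
 [ 0.045 -0.999 -0.   ]
 [ 0.001  0.    -1.   ]]
shift cm [ 0.56 -0.73  1.78] yaw deg 2.57
```

Emit:
step_arm(
  targets=[
    [[0,0,0],[0.55,-0.73,0],0],
    [[0,0,0],[0,0,0.8],0],
    [[0,0,0],[0,0,0.6],0],
    [[0,0,0],[0,0,0.3],0],
    [[0,0,0],[0,0,0],0],
    [[0,0,0],[0,0,0.15],0],
    [[0,0,0],[0,0,0],0],
    [[0,0,0],[0,0,0],0],
  ],
)

```text
t: 20.52
position: [0.6465, 0.0546, 0.103]
orientation: [-3.141, -0.073, -0.001]
contact_force: [-8.6, 0.4, 17.3]
grip_width: 0.0001
grip_force: 8.6
```

Emit:
step_arm(
  targets=[
    [[0,0,0],[-0.3,0,-0.1],0],
    [[0,0,0],[-0.7,0,0],0],
    [[0,0,0],[-0.8,0,0],0],
    [[0,0,0],[-0.8,0,0],0],
    [[0,0,0],[-0.8,0,0],0],
    [[0,0,0],[-0.8,0,0],0],
    [[0,0,0],[-0.8,0,0],0],
    [[0,0,0],[-0.8,0,0],0],
    [[0,0,0],[-0.8,0,0],0],
    [[0,0,0],[-0.5,0,0],0],
    [[0,0,0],[0,0,0],0],
    [[0,0,0],[0,0,0],0],
  ],
)

```text
t: 21.52
position: [0.5758, 0.0509, 0.103]
orientation: [3.141, 0.072, 0.003]
contact_force: [-2.0, -0.3, 10.1]
grip_width: 0.0001
grip_force: 5.1
```

Emit:
step_arm(
  targets=[
    [[0,0,0],[0,0,-1],0],
    [[0,0,0],[0,0,-3],0],
    [[0,0,0],[-3,0,0],6.5],
    [[0,0,0],[0,0,0],6.5],
    [[0,0,0],[0,0,0],6.5],
    [[0,0,0],[0,0,0],6.5],
    [[0,0,0],[0,0,0],6.5],
  ],
)

```text
t: 22.1
position: [0.5459, 0.0496, 0.1418]
orientation: [3.141, 0.072, 0.0]
contact_force: [0.3, 0.2, 0.7]
grip_width: 0.0608
grip_force: 0.0
```

```bash
python3 -c "
from m import *
to(.5415,.049,.087);bis()"
```

```text
t 22.1 pos [0.5459 0.0496 0.1418] F [0.3 0.2 0.7] w 0.0608 gf 0.0 q [-0.    0.06  1.75 -0.    1.34  1.52]
[[ 0.999  0.046  0.   ]
 [ 0.046 -0.999 -0.   ]
 [ 0.     0.    -1.   ]]
shift cm [-0.44  0.04  5.48] yaw deg 2.62
scene [570.9  50.9] [94.9 41.7  3.9]
scene [ 470.5 -236.5] [55.6 33.6  4.8]
scene [ 476.  -237.1] [181.7 135.5  18.4]
top [ 439.2 -226. ] [85.3 38.6  5.6]
```

Emit:
step_arm(
  targets=[
    [[0,0,0],[-0.45,0.05,0.5],6.5],
    [[0,0,0],[0,0,1.5],6.5],
    [[0,0,0],[0,0,1.5],6.5],
    [[0,0,0],[0,0,1.5],6],
    [[0,0,0],[0,0,0.4],6],
    [[0,0,0],[0,0,0],5],
    [[0,0,0],[0,0,0],3.5],
    [[0,0,0],[0,0,0],3.5],
    [[0,0,0],[0,0,0],3.5],
    [[0,0,0],[0,0,0],3.5],
  ],
)

```text
t: 23.13
position: [0.5418, 0.0489, 0.0889]
orientation: [3.141, 0.072, 0.003]
contact_force: [0.0, 0.5, -0.3]
grip_width: 0.0394
grip_force: 21.8
```

Emit:
step_arm(
  targets=[
    [[0,0,0],[0,0,-1],3.5],
    [[0,0,0],[0,0,-3],3.5],
    [[0,0,0],[0,0,-3],3.5],
    [[0,0,0],[-0.9,1.6,-1],3.5],
    [[0,0,0],[-1.65,3.3,0],3.5],
    [[0,0,0],[-1.65,3.3,0],3.5],
    [[0,0,0],[-1.65,3.3,0],3.5],
    [[0,0,0],[-1.65,3.3,0],3.5],
    [[0,0,0],[-1.65,3.3,0],3.5],
    [[0,0,0],[-1.65,3.3,0],3.5],
    [[0,0,0],[-1.65,3.3,0],3.5],
    [[0,0,0],[-1.65,3.3,0],3.5],
  ],
)

```text
t: 24.13
position: [0.4123, -0.2389, 0.1693]
orientation: [3.14, 0.072, 0.002]
contact_force: [0.8, 0.6, 0.7]
grip_width: 0.0395
grip_force: 21.8
```

Emit:
step_arm(
  targets=[
    [[0,0,0],[-1.1,1.3,1],3.5],
    [[0,0,0],[0,0,2],3.5],
    [[0,0,0],[0,0,1],3.5],
    [[0,0,0],[0,0,0],3.5],
    [[0,0,0],[0,0,0],3.5],
    [[0,0,0],[0,0,0],3.5],
  ],
)

```text
t: 24.63
position: [0.4034, -0.2504, 0.1289]
orientation: [3.14, 0.074, 0.001]
contact_force: [-0.1, -0.6, -0.1]
grip_width: 0.0394
grip_force: 21.8
```

```bash
python3 -c "
from m import *
to(.4035,-.2503,.050)"
```

```text
t 24.63 pos [ 0.4034 -0.2504  0.1289] F [-0.1 -0.6 -0.1] w 0.0394 gf 21.8 q [-0.66 -0.13  1.96  0.    1.32  0.86]
[[ 0.999  0.047  0.001]
 [ 0.047 -0.999 -0.001]
 [ 0.001  0.001 -1.   ]]
shift cm [ 0.01 -0.02  7.89] yaw deg 2.69
```

Emit:
step_arm(
  targets=[
    [[0,0,0],[0,0,2],3.5],
    [[0,0,0],[0,0,2],3.5],
    [[0,0,0],[0,0,2.5],3.5],
    [[0,0,0],[0,0,1.3],3.5],
    [[0,0,0],[0,0,0],3.5],
    [[0,0,0],[0,0,0],3.5],
    [[0,0,0],[0,0,0],4.7],
    [[0,0,0],[0,0,0],4.7],
    [[0,0,0],[0,0,0],4.7],
    [[0,0,0],[0,0,0],4.7],
  ],
)

```text
t: 25.47
position: [0.4034, -0.2513, 0.051]
orientation: [3.139, 0.072, 0.002]
contact_force: [-0.6, -0.8, 0.1]
grip_width: 0.047
grip_force: 0.0
```

Emit:
step_arm(
  targets=[
    [[0,0,0],[0,0,-2],4.7],
    [[0,0,0],[0,0,-4],4.7],
    [[0,0,0],[0,0,-4],4.7],
    [[0,0,0],[0,-2,-2],4.7],
    [[0,0,0],[0,-3.5,0],4.7],
    [[0,0,0],[0,-4,0],4.7],
    [[0,0,0],[0,-4,0],4.7],
    [[0,0,0],[0,-4,0],4.7],
    [[0,0,0],[0,-4,0],4.7],
    [[0,0,0],[0,-4,0],4.7],
    [[0,0,0],[0,-4,0],4.7],
    [[0,0,0],[0,-4,0],4.7],
  ],
)

```text
t: 26.47
position: [0.387, 0.0857, 0.1706]
orientation: [-3.141, -0.071, -0.003]
contact_force: [1.1, -0.9, 0.7]
grip_width: 0.047
grip_force: 0.0
```

```bash
cat >> m.py <<'E'
def lidpose():
    for n in('top','scene'):
        c=cam(n); g=(.4315,.2515)
        for d in env.cut_out('lid',n)+env.cut_out('lid_bar',n):
            v,u=np.nonzero(d['mask']); q=onz(c,[u.mean(),v.mean()],.01)[0,:2]
            if np.hypot(*(q-g))<.08: g=q;break
        x=lidjar(c,n,'lid',g,LP)
        if x is None: x=lidjar(c,n,'lid_bar',g,LP)
        V=cv2.cvtColor(c['color'],cv2.COLOR_RGB2HSV)[...,2]
        m=np.zeros(V.shape,np.uint8)
        pc=proj(c,np.r_[circ(.055,.0215)+[*g,0],circ(.055,.045)+[*g,0]]).astype(np.int32); cv2.fillConvexPoly(m,cv2.convexHull(pc),1)
        t,_=cv2.threshold(V[m>0][None].copy(),0,255,cv2.THRESH_OTSU)
        k=(m>0)&(V<t-5); k=max(comp(k,20),key=lambda a:a.sum())
        print(n,'bar',[np.round(a,1) for a in rect(c,k,.043)])
E
python3 -c "
from m import *
st(); lidpose(); bis()
for n in('top','scene'):
    c=cam(n); p=proj(c,[.4325,-.249,.04])[0].astype(int); i=cv2.cvtColor(c['color'],4)
    q=proj(c,[.4315,.2515,.02])[0].astype(int)
    f=lambda o:cv2.resize(i[o[1]-35:o[1]+35,o[0]-35:o[0]+35],(390,290),interpolation=2)
    b=np.hstack([f(p),f(q)]); a=b if n=='top' else np.vstack([a,b])
cv2.imwrite('pics/s3.png',a)"
```

```text
t 26.47 pos [0.387  0.0857 0.1706] F [ 1.1 -0.9  0.7] w 0.047 gf 0.0 q [ 0.09 -0.42  2.11  0.    1.45  1.61]
[[ 0.999  0.045  0.002]
 [ 0.045 -0.999  0.   ]
 [ 0.002 -0.    -1.   ]]
top lid [0.4328 0.2512] area 1469 1468
top bar [array([433.9, 247.9]), np.float64(77.6), np.float64(22.0), np.float64(42.5)]
scene lid [0.4302 0.2511] area 1245 1325
scene bar [array([437.7, 244.4]), np.float64(81.2), np.float64(36.6), np.float64(42.5)]
scene [ 469.3 -238.7] [61.9 36.9  7.4]
scene [ 473.9 -235.8] [174.2 134.6  14.9]
top [ 438.5 -226.7] [87.9 41.   7.3]
```

View pics/s3.png

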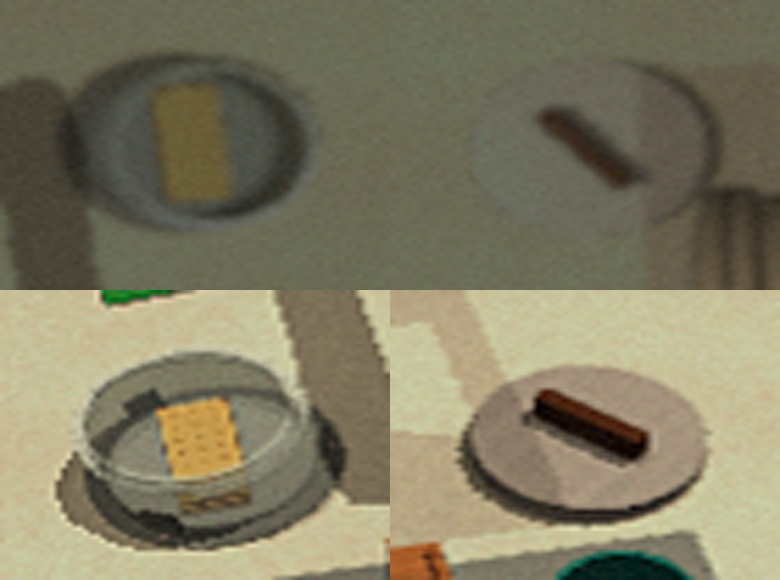

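All three biscuits are stacked in the jar (upper left crop ~190,140). The lid stands undisturbed with its bar at about 42.5°. Next I turn the tool and go to the bar.

Emit:
step_arm(
  targets=[
    [[0,0,-0.116],[0,0,0],4],
    [[0,0,-0.116],[0,0,0],4],
    [[0,0,-0.116],[0,0,0],4],
    [[0,0,-0.116],[0,0,0],4],
    [[0,0,-0.116],[0,0,0],4],
    [[0,0,-0.116],[0,0,0],4],
    [[0,0,0],[0,0,0],4],
    [[0,0,0],[0,0,0],4],
  ],
)

```text
t: 27.83
position: [0.3873, 0.0837, 0.1698]
orientation: [-2.93, -1.133, 0.0]
contact_force: [0.4, -0.2, 0.3]
grip_width: 0.0402
grip_force: 0.0
```

```bash
python3 -c "
from m import *
to(.4315,.2513,.09)"
```

```text
t 27.83 pos [0.3873 0.0837 0.1698] F [ 0.4 -0.2  0.3] w 0.0402 gf 0.0 q [ 0.08 -0.41  2.11 -0.    1.45  0.92]
[[ 0.74   0.673 -0.   ]
 [ 0.673 -0.74  -0.   ]
 [-0.    -0.    -1.   ]]
shift cm [14.54 -9.43  7.98] yaw deg 42.27
```

Emit:
step_arm(
  targets=[
    [[0,0,0],[2.9,-1.88,0],4],
    [[0,0,0],[2.9,-1.88,0],4],
    [[0,0,0],[2.9,-1.88,1],4],
    [[0,0,0],[2.9,-1.88,2],4],
    [[0,0,0],[2.9,-1.88,2],4],
    [[0,0,0],[0,0,3],4],
    [[0,0,0],[0,0,0],4],
    [[0,0,0],[0,0,0],4],
    [[0,0,0],[0,0,0],4],
  ],
)

```text
t: 28.58
position: [0.431, 0.2507, 0.0908]
orientation: [2.929, 1.135, 0.0]
contact_force: [1.0, 0.1, 0.7]
grip_width: 0.0401
grip_force: 0.0
```

```bash
python3 -c "
from m import *
to(.4315,.2513,.034)"
```

```text
t 28.58 pos [0.431  0.2507 0.0908] F [1.  0.1 0.7] w 0.0401 gf 0.0 q [ 0.42 -0.02  1.92 -0.    1.24  1.26]
[[ 0.739  0.674  0.   ]
 [ 0.674 -0.739 -0.   ]
 [ 0.     0.    -1.   ]]
shift cm [ 0.08 -0.01  5.68] yaw deg 42.37
```

Emit:
step_arm(
  targets=[
    [[0,0,0],[0,0,2],4],
    [[0,0,0],[0,0,2],4],
    [[0,0,0],[0,0,1.2],4],
    [[0,0,0],[0,0,0.4],4],
    [[0,0,0],[0,0,0],4],
    [[0,0,0],[0,0,0],4],
    [[0,0,0],[0,0,0],1],
    [[0,0,0],[0,0,0],1],
    [[0,0,0],[0,0,0],1],
    [[0,0,0],[0,0,0],1],
    [[0,0,0],[0,0,0],1],
  ],
  grip_force=50,
)

```text
t: 29.5
position: [0.4318, 0.2516, 0.0353]
orientation: [-2.928, -1.139, -0.004]
contact_force: [-0.2, -0.8, 6.6]
grip_width: 0.0133
grip_force: 49.8
```

```bash
python3 -c "
from m import *
st()
for n in('top','scene'):
    c=cam(n); p=proj(c,[.4315,.2515,.03])[0].astype(int); i=cv2.cvtColor(c['color'],4)
    b=cv2.resize(i[p[1]-35:p[1]+35,p[0]-40:p[0]+40],(400,350),interpolation=2); a=b if n=='top' else np.hstack([a,b])
cv2.imwrite('pics/s4.png',a); lidpose()"
```

```text
t 29.5 pos [0.4318 0.2516 0.0353] F [-0.2 -0.8  6.6] w 0.0133 gf 49.8 q [ 0.43  0.06  1.95 -0.    1.12  1.25]
[[ 0.737  0.676  0.002]
 [ 0.676 -0.737  0.001]
 [ 0.002  0.001 -1.   ]]
top lid [0.4317 0.2194] area 688 1466
top bar [array([442.4, 214.5]), np.float64(107.3), np.float64(34.8), np.float64(20.3)]
scene lid [0.4347 0.2508] area 1244 1332
scene bar [array([433. , 243.7]), np.float64(92.5), np.float64(91.8), np.float64(12.2)]
```

View pics/s4.png

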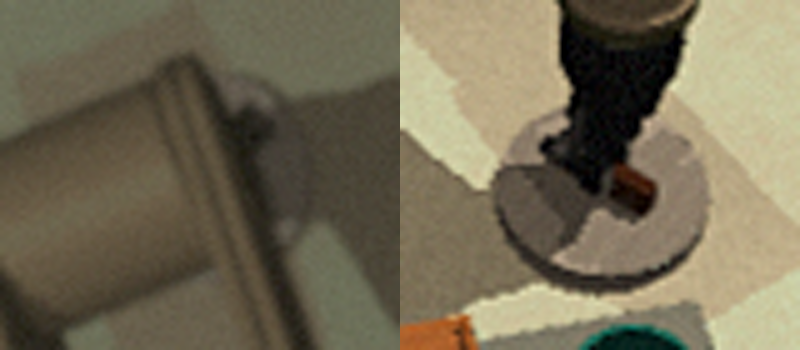

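The crop shows the jaws closed on the bar, at (630,190) in the scene crop. Now I lift it and carry it over.

Emit:
step_arm(
  targets=[
    [[0,0,0],[0,0,-1],1],
    [[0,0,0],[0,0,-3],1],
    [[0,0,0],[0,0,-3],1],
    [[0,0,0],[0,0,-3],1],
    [[0,0,0],[0,0,-2],1],
    [[0,0,0],[0,0,0],1],
    [[0,0,0],[-1.3,1.42,0],1],
    [[0,0,0],[-2,2.2,0],1],
    [[0,0,0],[-2.5,2.73,0],1],
    [[0,0,0],[-2.5,2.73,0],1],
    [[0,0,0],[-2.5,2.73,0],1],
    [[0,0,0],[-2.5,2.73,0],1],
  ],
  grip_force=70,
)

```text
t: 31.0
position: [0.4296, 0.0527, 0.1527]
orientation: [-2.927, -1.14, 0.002]
contact_force: [1.5, 0.3, -2.9]
grip_width: 0.0121
grip_force: 68.6
```

Emit:
step_arm(
  targets=[
    [[0,0,0],[-2.5,2.73,0],1],
    [[0,0,0],[-2.5,2.73,0],1],
    [[0,0,0],[-2.5,2.73,0],1],
    [[0,0,0],[-2.5,2.73,0],1],
    [[0,0,0],[-2.5,2.73,0],1],
    [[0,0,0],[-2.5,2.73,0],1],
    [[0,0,0],[-2.5,2.73,0],1],
    [[0,0,0],[-2,2.2,0],1],
    [[0,0,0],[-1,1.1,0],1],
    [[0,0,0],[0,0,0],1],
    [[0,0,0],[0,0,0],1],
    [[0,0,0],[0,0,0],1],
  ],
)

```text
t: 32.0
position: [0.4308, -0.2483, 0.153]
orientation: [-2.926, -1.138, 0.001]
contact_force: [0.1, -0.2, -2.0]
grip_width: 0.0126
grip_force: 68.7
```

```bash
python3 -c "
from m import *
to(.4325,-.249,.115)"
```

```text
t 32.0 pos [ 0.4308 -0.2483  0.153 ] F [ 0.1 -0.2 -2. ] w 0.0126 gf 68.7 q [-0.63 -0.09  1.87  0.    1.36  0.2 ]
[[ 0.737  0.676 -0.001]
 [ 0.676 -0.737  0.002]
 [ 0.    -0.002 -1.   ]]
shift cm [0.08 0.17 3.8 ] yaw deg 42.52
```

```bash
cat >> m.py <<'E'
def held(zb,g):
    r=[]
    for n in('scene','top'):
        c=cam(n); P=LP+[0,0,zb]; i=cv2.cvtColor(c['color'],4); p=proj(c,[*g,zb])[0]
        m=None
        for l in('lid','lid_bar'):
            for d in env.cut_out(l,n):
                v,u=np.nonzero(d['mask'])
                if np.hypot(u.mean()-p[0],v.mean()-p[1])<20 and m is None: m=d['mask']
        if m is None: print(n,'none')
        else:
            h=cv2.convexHull(np.argwhere(m)[:,::-1].astype(np.int32)); q=np.zeros(m.shape,np.uint8); cv2.fillConvexPoly(q,h,1)
            v,u=np.nonzero(q); ce=np.array([u.mean(),v.mean()]); x=np.array(g,float)
            for _ in range(6):
                s,A=sil(c,P+[*x,0]); o=onz(c,[s,ce],zb); x+=(o[1]-o[0])[:2]
            print(n,'held',np.round(x,4),q.sum(),round(A))
        o=(p-[50,44]).astype(int); k=4; j=cv2.resize(i[o[1]:o[1]+88,o[0]:o[0]+100],None,fx=k,fy=k,interpolation=2)
        def dots(P,col):
            for e in proj(c,P): cv2.circle(j,tuple(((e-o+.5)*k).astype(int)),1,col,-1)
        dots(circ(.0705,zb+.0185,60)+[*g,0],(0,0,255)); dots(circ(.0705,zb,60)+[*g,0],(0,0,255)); dots(circ(.060,.075,60)+[.4325,-.249,0],(0,255,0)); dots(circ(.074,.003,60)+[.4325,-.249,0],(255,0,0))
        r.append(j)
    return np.hstack(r)
E
python3 -c "
from m import *
s=env.get_state();p=s['position']; cv2.imwrite('pics/s5.png',held(p[2]-.0353,p[:2]))"
```

```text
scene held [ 0.4343 -0.2498] 1565 1679
top held [ 0.4365 -0.2374] 1406 1766
```

View pics/s5.png

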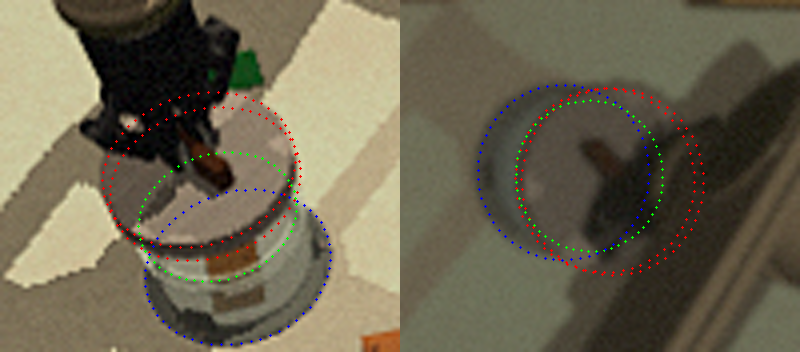

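The dots fit the held lid (scene crop ~205,170) and the jar below it closely. Lowering gently.

Emit:
step_arm(
  targets=[
    [[0,0,0],[0.1,0.17,1.5],1],
    [[0,0,0],[0,0,1.5],1],
    [[0,0,0],[0,0,0.8],1],
    [[0,0,0],[0,0,0],1],
    [[0,0,0],[0,0,0],1],
  ],
)

```text
t: 32.72
position: [0.4327, -0.2497, 0.1156]
orientation: [-2.927, -1.139, 0.001]
contact_force: [-0.3, 0.1, -2.4]
grip_width: 0.0127
grip_force: 68.8
```

Emit:
step_arm(
  targets=[
    [[0,0,0],[0,0,0.3],1],
    [[0,0,0],[0,0,0.3],1],
    [[0,0,0],[0,0,0.2],1],
    [[0,0,0],[0,0,0],1],
    [[0,0,0],[0,0,0],1],
  ],
)

```text
t: 33.13
position: [0.4331, -0.2502, 0.108]
orientation: [2.928, 1.139, 0.0]
contact_force: [0.0, 0.0, -2.3]
grip_width: 0.0123
grip_force: 68.8
```

```bash
python3 -c "
from m import *
to(.4325,-.249,.1033)"
```

```text
t 33.13 pos [ 0.4331 -0.2502  0.108 ] F [ 0.   0.  -2.3] w 0.0123 gf 68.8 q [-0.63 -0.04  1.91  0.    1.27  0.2 ]
[[ 0.737  0.676  0.   ]
 [ 0.676 -0.737 -0.   ]
 [ 0.     0.    -1.   ]]
shift cm [ 0.04 -0.13  0.47] yaw deg 42.5
```

Emit:
step_arm(
  targets=[
    [[0,0,0],[0,-0.1,0.2],1],
    [[0,0,0],[0,0,0.2],1],
    [[0,0,0],[0,0,0],1],
    [[0,0,0],[0,0,0],1],
  ],
)

```text
t: 33.47
position: [0.4333, -0.2492, 0.1045]
orientation: [2.928, 1.138, 0.003]
contact_force: [3.3, 2.1, 0.5]
grip_width: 0.0123
grip_force: 69.1
```

Emit:
step_arm(
  targets=[
    [[0,0,0],[0,0,0.1],1],
    [[0,0,0],[0,0,0],1],
    [[0,0,0],[0,0,0],1],
  ],
)

```text
t: 33.72
position: [0.4331, -0.2491, 0.1031]
orientation: [2.928, 1.139, 0.003]
contact_force: [3.9, 4.1, 0.9]
grip_width: 0.0121
grip_force: 69.2
```

Emit:
step_arm(
  targets=[
    [[0,0,0],[0,0,0.1],1],
    [[0,0,0],[0,0,0],1],
    [[0,0,0],[0,0,0],1],
  ],
)

```text
t: 33.97
position: [0.4334, -0.2491, 0.1026]
orientation: [2.927, 1.139, 0.003]
contact_force: [3.6, 4.6, 5.9]
grip_width: 0.0124
grip_force: 69.9
```

Emit:
step_arm(
  targets=[
    [[0,0,0],[0.1,0,0],1],
    [[0,0,0],[0,0,0],1],
    [[0,0,0],[0,0,0],1],
  ],
)

```text
t: 34.22
position: [0.4335, -0.2489, 0.1026]
orientation: [2.927, 1.139, 0.001]
contact_force: [0.6, 2.6, 6.0]
grip_width: 0.0126
grip_force: 70.0
```

Emit:
step_arm(
  targets=[
    [[0,0,-0.04],[0.05,0,0],1],
    [[0,0,-0.04],[0,0,0],1],
    [[0,0,-0.04],[0,0,0],1],
    [[0,0,-0.04],[0,0,0],1],
    [[0,0,-0.04],[0,0,0],1],
    [[0,0,0],[0,0,0],1],
  ],
)

```text
t: 34.72
position: [0.4344, -0.2488, 0.1033]
orientation: [2.797, 1.428, 0.002]
contact_force: [0.4, 4.2, 10.1]
grip_width: 0.0125
grip_force: 70.6
```

Emit:
step_arm(
  targets=[
    [[0,0,-0.04],[0,0,0],1],
    [[0,0,-0.04],[0,0,0],1],
    [[0,0,-0.04],[0,0,0],1],
    [[0,0,-0.04],[0,0,0],1],
    [[0,0,-0.04],[0,0,0],1],
    [[0,0,0],[0,0,0],1],
  ],
)

```text
t: 35.22
position: [0.4349, -0.2489, 0.104]
orientation: [2.639, 1.699, 0.003]
contact_force: [1.7, 5.3, 13.7]
grip_width: 0.0123
grip_force: 71.2
```

Emit:
step_arm(
  targets=[
    [[0,0,-0.04],[0.08,0,-0.05],1],
    [[0,0,-0.04],[0,0,0],1],
    [[0,0,-0.04],[0,0,0],1],
    [[0,0,-0.04],[0,0,0],1],
    [[0,0,0],[0,0,0],1],
  ],
)

```text
t: 35.63
position: [0.4338, -0.2481, 0.1026]
orientation: [2.497, 1.905, -0.001]
contact_force: [-0.6, 0.2, -2.3]
grip_width: 0.0125
grip_force: 68.8
```

Emit:
step_arm(
  targets=[
    [[0,0,-0.04],[0,0,0],1],
    [[0,0,-0.04],[0,0,0],1],
    [[0,0,-0.04],[0,0,0],1],
    [[0,0,-0.04],[0,0,0],1],
    [[0,0,0],[0,0,0],1],
  ],
)

```text
t: 36.05
position: [0.4329, -0.2475, 0.1014]
orientation: [-2.337, -2.097, 0.002]
contact_force: [0.6, 0.2, -1.6]
grip_width: 0.0126
grip_force: 68.8
```

Emit:
step_arm(
  targets=[
    [[0,0,0],[0,0,0.15],1],
    [[0,0,0],[0,0,0.15],1],
    [[0,0,0],[0,0,0],1],
    [[0,0,0],[0,0,0],1],
  ],
)

```text
t: 36.38
position: [0.4335, -0.2476, 0.099]
orientation: [-2.339, -2.096, 0.0]
contact_force: [-0.6, -0.1, -2.1]
grip_width: 0.0127
grip_force: 68.8
```

Emit:
step_arm(
  targets=[
    [[0,0,0],[0,0,0.15],1],
    [[0,0,0],[0,0,0.1],1],
    [[0,0,0],[0,0,0],1],
    [[0,0,0],[0,0,0],1],
  ],
)

```text
t: 36.72
position: [0.4339, -0.2478, 0.0971]
orientation: [2.339, 2.097, 0.0]
contact_force: [-0.9, 0.0, 1.0]
grip_width: 0.0129
grip_force: 69.1
```

Emit:
step_arm(
  targets=[
    [[0,0,0.05],[0,0,0.05],1],
    [[0,0,0.05],[0,0,0.01],1],
    [[0,0,0.05],[0,0,0.01],1],
    [[0,0,0.05],[0,0,0.01],1],
    [[0,0,0],[0,0,0],1],
  ],
)

```text
t: 37.13
position: [0.4339, -0.2478, 0.0963]
orientation: [2.539, 1.85, 0.0]
contact_force: [-0.1, -0.1, 0.3]
grip_width: 0.0128
grip_force: 69.2
```

Emit:
step_arm(
  targets=[
    [[0,0,0.05],[0,0,0.01],1],
    [[0,0,0.05],[0,0,0.02],1],
    [[0,0,0.05],[0,0,0.02],1],
    [[0,0,0.05],[0,0,0.02],1],
    [[0,0,0],[0,0,0],1],
  ],
)

```text
t: 37.55
position: [0.4339, -0.2478, 0.0955]
orientation: [2.71, 1.589, 0.0]
contact_force: [0.1, 0.1, 0.5]
grip_width: 0.0126
grip_force: 69.1
```

Emit:
step_arm(
  targets=[
    [[0,0,0.06],[0,0,0.025],1],
    [[0,0,0.06],[0,0,0.025],1],
    [[0,0,0.06],[0,0,0.025],1],
    [[0,0,0.06],[0,0,0.025],1],
    [[0,0,0.06],[0,0,0.025],1],
    [[0,0,0],[0,0,0],1],
  ],
)

```text
t: 38.05
position: [0.4339, -0.2478, 0.0942]
orientation: [2.916, 1.168, 0.0]
contact_force: [0.2, 0.8, 0.7]
grip_width: 0.0125
grip_force: 69.2
```

Emit:
step_arm(
  targets=[
    [[0,0,0.06],[0,0,0.025],1],
    [[0,0,0.06],[0,0,0.025],1],
    [[0,0,0.06],[0,0,0.025],1],
    [[0,0,0.06],[0,0,0.025],1],
    [[0,0,0.06],[0,0,0.025],1],
    [[0,0,0],[0,0,0],1],
  ],
)

```text
t: 38.55
position: [0.434, -0.2478, 0.093]
orientation: [3.058, 0.72, 0.001]
contact_force: [-0.5, 1.1, 0.7]
grip_width: 0.0127
grip_force: 69.2
```

```bash
python3 -c "
from m import *
s,_=st(); print(s['ft_torque'])"
```

```text
t 38.55 pos [ 0.434  -0.2478  0.093 ] F [-0.5  1.1  0.7] w 0.0127 gf 69.2 q [-0.62 -0.02  1.92  0.    1.24  0.49]
[[ 0.895  0.446  0.   ]
 [ 0.446 -0.895 -0.   ]
 [ 0.     0.    -1.   ]]
[ 0.04078298 -0.05374362 -0.11667961]
```

Emit:
step_arm(
  targets=[
    [[0,0,0.06],[0,0,0.025],1],
    [[0,0,0.06],[0,0,0.025],1],
    [[0,0,0.06],[0,0,0.025],1],
    [[0,0,0.06],[0,0,0.025],1],
    [[0,0,0.06],[0,0,0.025],1],
    [[0,0,0.06],[0,0,0.025],1],
    [[0,0,0],[0,0,0],1],
  ],
)

```text
t: 39.13
position: [0.4342, -0.2479, 0.0918]
orientation: [3.137, 0.163, 0.001]
contact_force: [-1.0, -0.2, 3.7]
grip_width: 0.0123
grip_force: 69.7
```

Emit:
step_arm(
  targets=[
    [[0,0,0.05],[0,0,0.02],1],
    [[0,0,0.05],[0,0,0.02],1],
    [[0,0,0.05],[0,0,0.02],1],
    [[0,0,0.05],[0,0,0.01],1],
    [[0,0,0],[0,0,0],1],
  ],
)

```text
t: 39.55
position: [0.4337, -0.2477, 0.0918]
orientation: [3.138, -0.149, -0.001]
contact_force: [-7.0, 3.1, 13.2]
grip_width: 0.0127
grip_force: 71.0
```

```bash
python3 -c "
from m import *
s,_=st(); print(s['ft_torque'])"
```

```text
t 39.55 pos [ 0.4337 -0.2477  0.0918] F [-7.   3.1 13.2] w 0.0127 gf 71.0 q [-0.62 -0.02  1.92 -0.    1.24  1.04]
[[ 0.996 -0.095 -0.   ]
 [-0.095 -0.996 -0.   ]
 [-0.     0.    -1.   ]]
[0.66997736 0.98429185 0.36980817]
```

Emit:
step_arm(
  targets=[
    [[0,0,0.05],[0,0,-0.08],1],
    [[0,0,0.05],[0,0,0],1],
    [[0,0,0.05],[0,0,0],1],
    [[0,0,0],[0,0,0],1],
  ],
)

```text
t: 39.88
position: [0.4339, -0.2477, 0.0919]
orientation: [3.118, -0.384, 0.0]
contact_force: [-2.4, 1.7, 5.9]
grip_width: 0.0126
grip_force: 69.9
```

```bash
python3 -c "
from m import *
s,_=st(); print(s['ft_torque'],np.degrees(np.arctan2(_[1,0],_[0,0])))"
```

```text
t 39.88 pos [ 0.4339 -0.2477  0.0919] F [-2.4  1.7  5.9] w 0.0126 gf 69.9 q [-0.62 -0.02  1.92  0.    1.24  1.19]
[[ 0.97  -0.243  0.   ]
 [-0.243 -0.97  -0.   ]
 [ 0.     0.    -1.   ]]
[0.271048   0.29489959 0.01765049] -14.050026310220263
```

Emit:
step_arm(
  targets=[
    [[0,0,0.05],[0,0,0],1],
    [[0,0,0.05],[0,0,0],1],
    [[0,0,0.05],[0,0,0],1],
    [[0,0,0],[0,0,0],1],
  ],
)

```text
t: 40.22
position: [0.4339, -0.2474, 0.0918]
orientation: [-3.08, 0.617, 0.0]
contact_force: [-2.6, 3.9, 6.0]
grip_width: 0.0128
grip_force: 70.1
```

```bash
python3 -c "
from m import *
s,_=st(); print(s['ft_torque'],np.degrees(np.arctan2(_[1,0],_[0,0])))"
```

```text
t 40.22 pos [ 0.4339 -0.2474  0.0918] F [-2.6  3.9  6. ] w 0.0128 gf 70.1 q [-0.62 -0.02  1.92  0.    1.24  1.34]
[[ 0.923 -0.385  0.   ]
 [-0.385 -0.923  0.001]
 [-0.    -0.    -1.   ]]
[0.51450392 0.33454667 0.02087239] -22.640573300285855
```

Emit:
step_arm(
  targets=[
    [[0,0,0.05],[0,0,-0.05],1],
    [[0,0,0.05],[0,0,0],1],
    [[0,0,0],[0,0,0],1],
  ],
)

```text
t: 40.47
position: [0.4336, -0.2473, 0.0918]
orientation: [-3.046, 0.768, 0.001]
contact_force: [-2.3, 1.9, 4.2]
grip_width: 0.0127
grip_force: 71.5
```

```bash
python3 -c "
from m import *
s,_=st(); print(s['ft_torque'],np.degrees(np.arctan2(_[1,0],_[0,0]))); p=s['position']; cv2.imwrite('pics/s6.png',held(.0555,(.4335,-.248)))"
```

```text
t 40.47 pos [ 0.4336 -0.2473  0.0918] F [-2.3  1.9  4.2] w 0.0127 gf 71.5 q [-0.62 -0.02  1.92  0.    1.24  1.44]
[[ 0.88  -0.474 -0.001]
 [-0.474 -0.88   0.001]
 [-0.001 -0.    -1.   ]]
[0.43278287 0.25962702 1.13160727] -28.304635817011818
scene held [ 0.4401 -0.2516] 1339 1574
top held [ 0.4393 -0.235 ] 1274 1585
```

View pics/s6.png

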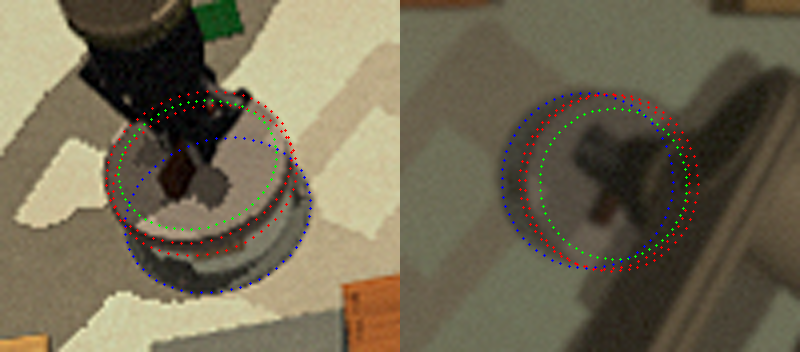

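The lid sits level on the neck, matching the dots at home height, and torque has begun to rise (1.1 N m). A little more tightening.

Emit:
step_arm(
  targets=[
    [[0,0,0.04],[0,0,0],1],
    [[0,0,0],[0,0,0],1],
    [[0,0,0],[0,0,0],1],
  ],
)

```text
t: 41.02
position: [0.4336, -0.2473, 0.0919]
orientation: [-3.03, 0.829, 0.001]
contact_force: [-3.1, 4.2, 3.5]
grip_width: 0.0124
grip_force: 82.7
```

```bash
python3 -c "
from m import *
s,_=st(); print(s['ft_torque'],np.degrees(np.arctan2(_[1,0],_[0,0])))"
```

```text
t 41.02 pos [ 0.4336 -0.2473  0.0919] F [-3.1  4.2  3.5] w 0.0124 gf 82.7 q [-0.62 -0.02  1.92 -0.    1.24  1.48]
[[ 0.861 -0.509 -0.001]
 [-0.509 -0.861  0.   ]
 [-0.001  0.    -1.   ]]
[0.68110011 0.44185152 1.77699261] -30.6075938168933
```

The lid is tight. Now I release it and back off straight up.

Emit:
step_arm(
  targets=[
    [[0,0,0],[0,0,0],3],
    [[0,0,0],[0,0,0],3],
    [[0,0,0],[0,0,0],3],
    [[0,0,0],[0,0,-1],3],
    [[0,0,0],[0,0,-3],3],
    [[0,0,0],[0,0,-4],3],
    [[0,0,0],[0,0,-4],3],
    [[0,0,0],[0,3,-2],3],
    [[0,0,0],[0,3.5,0],3],
    [[0,0,0],[0,3.5,0],3],
    [[0,0,0],[0,3.5,0],3],
    [[0,0,0],[0,3.5,0],3],
  ],
)

```text
t: 42.02
position: [0.3458, -0.3952, 0.2334]
orientation: [3.028, -0.834, 0.002]
contact_force: [0.2, -0.7, -0.5]
grip_width: 0.0301
grip_force: 0.0
```

Emit:
step_arm(
  targets=[
    [[0,0,0],[0,3,0],3],
    [[0,0,0],[0,0,0],3],
    [[0,0,0],[0,0,0],3],
  ],
)

```text
t: 42.27
position: [0.3302, -0.4207, 0.2326]
orientation: [3.027, -0.84, 0.001]
contact_force: [-0.7, 0.7, -0.8]
grip_width: 0.0298
grip_force: 0.0
```

```bash
python3 -c "
from m import *
st(); a=held(.0555,(.4335,-.248)); cv2.imwrite('pics/s7.png',a)"
```

```text
t 42.27 pos [ 0.3302 -0.4207  0.2326] F [-0.7  0.7 -0.8] w 0.0298 gf 0.0 q [-1.   -0.04  1.68  0.    1.51  1.11]
[[ 0.857 -0.515  0.   ]
 [-0.515 -0.857 -0.   ]
 [ 0.     0.    -1.   ]]
scene held [ 0.4305 -0.251 ] 1510 1560
top held [ 0.4337 -0.2483] 1548 1583
```

View pics/s7.png

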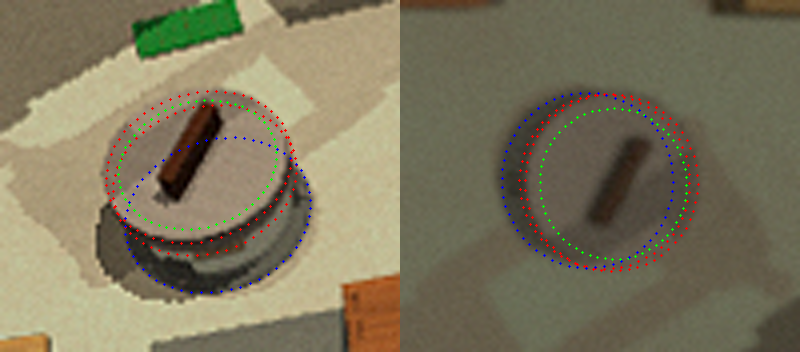

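The lid sits level and centred on the jar (scene crop ~198,165; top ~612,182), with the robot clear.

```bash
python3 -c "
from h import *
print(env.hand_in())"
```

```text
the job is handed in; nothing more can be done
None
```

I put all three biscuits present in this run (lanes y = -54, 0 and +54 mm) in the jar, screwed the lid home until it tightened, and handed the job in with the robot clear; the hand-in returned no verdict.

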